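# Prop a board half-way, then set it in the steep rest

## Task

Pick up the flat black board from the worktop and lean it lengthwise at about half slope against the front of the grey angle plate, its lower end on the worktop, and let go. Then take it afresh, with the gripper now at another angle to it, and set it on end in the plywood rest: lower end on the rest's base behind the front lip, leaning steeply back on the post, centred and square to the rest, and let go. Leave the small things around it where they are.

Things in the scene. Friction and masses are not known exactly. Their poses are not given: they have to be found in the camera images.
- board: Loose rigid board (slab) of black phenolic, 160 x 60 x 12 mm, 0.2 kg, four small brass-rimmed mounting holes at its corners. Starts lying flat on the worktop. Origin: centre of its underside; x along the 160 mm length, y along the 60 mm width, z out of the top face. Both ends and both faces are equally good. It is gripped across its 60 mm width.
- board_mid (a point): Centre of the board's volume (6 mm from either face, 80 mm from either end); axes as the board's.
- angle_plate: Fixed grey L-shaped angle plate, 90 (x) x 46 (y) x 85 mm high. Origin: centre of its underside; z up. Its plain upright front face looks along its -x (to the robot), at x = -45 mm, 46 mm wide, up to z = 85 mm; base and rib lie behind. The board leaned at 45 degrees on the upper front edge has its lower end on the worktop 85 mm in front of the face.
- rest: Fixed plywood rest. Origin: centre of its underside; x from lip to post (away from the robot), z up. Base 120 (x) x 90 (y) x 10 mm. Front lip: x -46 to -38 mm, 70 mm wide, top z = 24 mm. Back post: 44 mm wide, upright front face at x = +10 mm, top z = 105 mm. With its rear lower edge on the base at x = -18 mm the board leans on the post's top edge at 74 degrees from level.
- tape_roll: Bystander: black roll of tape lying flat, 61 mm across, 18 mm high. Origin: centre of its underside.
- flux_jar: Bystander: low round pot with white lid, 42 mm across, 23 mm high. Origin: centre of its underside.
- insulator: Bystander: pale terminal block 20 x 50 x 16 mm. Origin: centre of its underside, length along y.
- stopper: Bystander: grey rubber stopper 32 mm across, 24 mm high. Origin: centre of its underside.
There are look-alikes about, which are no part of the job. There is more than one size of the board; the one meant has the size given above.

How it is judged:
By the outcome, as a careful person would: the job done as asked, in the order asked, and still so for the second after the job is handed in, with the robot touching nothing.
It also fails if it takes over 72 s, if anything falls off the work surface, if the arm or the gripper's body presses on something with over 40 N, if the wrist force passes 120 N, or if a joint passes its speed limit or range.

## Robot

A 7-joint arm with a two-finger parallel gripper is mounted at the origin on a cart in front of the work surface, level with it; the furniture and walls round the work are solid. World frame = base frame: x ahead of the robot, y to its left, z up, the work surface at z = 0. Lengths are in m, angles in rad, forces in N, time in s.
With the tool pointing down it reaches from about 0.4 to 0.85 m from the base axis. Payload 10.4 kg.
Tool frame: the origin (TCP) lies between the finger pads; the fingertips stand manip.tip_extent ahead of it and the grasp point (between the pads) lies 6 mm ahead of it (manip.tip_extent is the distance from the TCP to the fingertips, in m); z points along the fingers, y is the line along which they close (so a half turn about z gives the same grasp; the last joint's range is limited). The gripper opens to 85 mm and grips with 20 to 120 N. Pads are 22 mm wide; open, the fingers measure 114 mm over their backs; the gripper's body (76 mm by 85 mm) begins 54 mm behind the grasp point. The pads swing forward as they close: fully open they stand 13 mm farther back than shut.
Start: joints at [-1.181, 0.332, -0.065, 1.46, 0.022, 1.35, -0.088], TCP at [0.251, 0.573, 0.224] pointing down, gripper open.
Joint ranges: [-2.6, 2.6], [-0.5, 2.12], [-1.47, 1.34], [0.16, 2.42], [-1.27, 4.41], [0.06, 2.06], [-2.6, 2.6]. Speed limits (rad/s): [2.22, 2.22, 2.79, 2.79, 3.14, 3.14, 3.14].

## Interface

Orientations are given as a unit quaternion [x, y, z, w].
In Python, from workcell import get_obs, optics, workorder, manip gives the robot as it stands.
- The arm moves only by the tool jog_arm, never from a script. Its argument "increments" is a list of rows, each a list of 7 numbers: the shift along the tool's x, y, z in m, then the turn, a rotation vector about the tool's x, y, z in rad, then the opening, from -1 (shut) to 1 (fully open). A call has 1 to 5 rows; each row is the pose to reach, as a shift and turn from the pose commanded when the call began, along the tool's axes at that moment; what a row does not reach only later rows make up. A row lasts 1/12 s, in which the tool goes at most 41.7 mm and 7.16 degrees, less where a joint would pass 70% of its speed; a pose out of reach is approached as far as the arm can. A call with a gripper value outside its range is refused whole. The fingers move at their own pace and stop on an object; "grip_force" is the grip in N (left out, the last holds). Time passes only in rows, so rows that repeat a pose let the fingers close. It gives the time, the measured TCP pose, the force, the opening and the grip force at its end, in the units of the state.
- get_obs(): the state, without advancing time (a new reading comes with each control period).
- optics.camera(name): name is "scene" or "top" or "wrist"; returns a dict with "color" (400x640x3 uint8, red, green, blue), "depth" (400x640 float32, m along the optical axis (not along the pixel's ray), 0 where there is no reading), "K" (3x3 intrinsics, pixels), "R" (3x3) and "t" (3): a world point X has camera coordinates R X + t. Camera axes: x right, y down, z forward; pixel columns grow to the right and rows downward; lengths in m; the calibration is good to about 2 mm. A picture is of the moment at which its call begins.
- workorder.hand_in(): hands the job in; it is judged then, once.
The state is a dict: "clock": time; "joint_pos": joint angles; "joint_velocities": joint speeds; "tau": joint torques, N m; "position": TCP position; "ee_rot": TCP orientation; "ft_force": force on the tool from outside, world axes, zero at the start; "torque": the same for the moment, N m; "grip_width": opening from 0.0 (shut) to 1.0 (fully open); "grasp_force": force on a finger pad.
Only numpy, scipy, OpenCV 4.12 (cv2) and the standard library are available. Lean on these libraries where they do the work, as an engineer would, in place of code of your own. Each camera call takes 0.05 s, during which the arm holds its last target. There are 200 camera calls.

## Working session

There is one attempt and no reset: what is moved stays moved. The work goes in short steps, Python scripts to look and compute and a tool call to move; the robot and the scene stay as the last step left them, time stands still between calls to the robot, and variables do not carry over. Pictures are saved under pics/ and viewed, at most 10 in all, crops included, and the job is handed in when it is done.

Besides the shell and the picture viewer there is one more tool, called as a command line: name --pt "numbers of a row" for each row, then --argument value for the rest. jog_arm: Moves the arm, as the interface text tells. Its arguments: {"type":"object","properties":{"increments":{"type":"array"},"grip_force":{"type":"number"}},"required":["increments"]}

```bash
mkdir -p pics; ls; python3 - <<'E'
from workcell import get_obs, optics, workorder, manip
import cv2,numpy as np
o=get_obs();print({k:np.round(v,3) for k,v in o.items()}); print(manip.tip_extent)
for n in("scene","top"):
    c=optics.camera(n);np.savez(n+"0",**c);cv2.imwrite(f"pics/{n}0.png",c["color"][:,:,::-1]);print(n,c["K"],c["R"],c["t"])
E
```

```text
pics
{'clock': np.float64(0.0), 'joint_pos': array([-1.181,  0.333, -0.065,  1.461,  0.022,  1.35 , -0.089]), 'joint_velocities': array([-0.   ,  0.002, -0.   ,  0.   ,  0.001, -0.   , -0.   ]), 'tau': array([ 1.0000e-03, -6.2545e+01,  5.0000e-02, -3.9158e+01,  1.6000e-02,
        1.0000e-02,  0.0000e+00]), 'position': array([0.251, 0.572, 0.224]), 'ee_rot': array([ 0.205,  0.979, -0.001, -0.   ]), 'ft_force': array([0.687, 0.17 , 0.997]), 'torque': array([-0.023, -0.018,  0.   ]), 'grasp_force': np.float64(0.0), 'grip_width': np.float64(1.004)}
0.025
scene [[504.618985     0.         321.239457  ]
 [  0.         504.618985   196.68785989]
 [  0.           0.           1.        ]] [[ 0.82912174 -0.55896385 -0.01079619]
 [-0.38172302 -0.55189685 -0.74141581]
 [ 0.40846625  0.61884512 -0.67095905]] [-0.44051685  0.21865887  0.8741094 ]
top [[449.06934179   0.         320.30515548]
 [  0.         449.06934179 197.31940858]
 [  0.           0.           1.        ]] [[-0.02502662 -0.99933809  0.0264017 ]
 [-0.99789794  0.02339391 -0.06043533]
 [ 0.05977769 -0.02785869 -0.99782289]] [0.00188328 0.53213439 0.97211161]
```

View pics/top0.png

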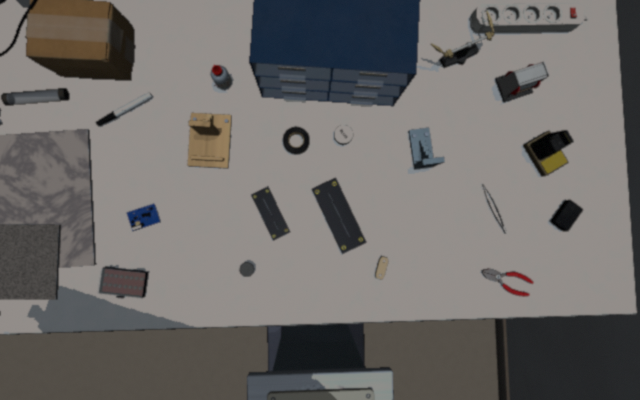

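View pics/scene0.png

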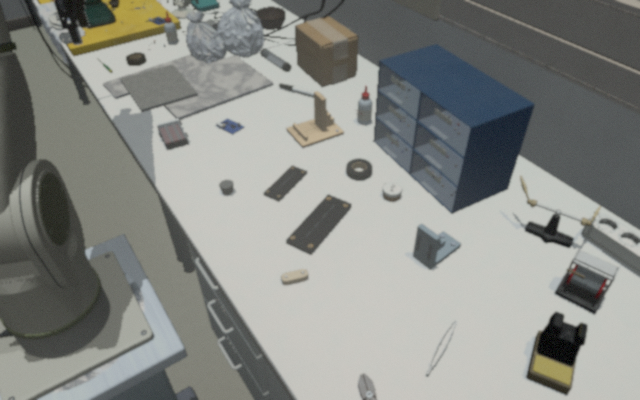

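The top view shows a large black board at about (339,215), a smaller one at (271,213), the angle plate at (425,148), the rest at (210,140), the tape roll at (296,140), the jar at (344,134), the stopper at (247,268) and the insulator at (381,267). Things that could be taken for the board are the large board (339,215), the small board (271,213), the black block (567,215) and the dark red case (124,282). I'll size them next.

```bash
cat > h.py <<'E'
import numpy as np,cv2
from scipy.spatial.transform import Rotation as Ro
def ray(c,px,z):
    px=np.atleast_2d(px).astype(float)
    d=np.c_[px,np.ones(len(px))]@np.linalg.inv(c["K"]).T@c["R"]
    C=-c["R"].T@c["t"]
    return C+d*((z-C[2])/d[:,2])[:,None]
def cloud(c):
    v,u=np.mgrid[:400,:640];d=c["depth"]
    p=np.stack([u*d,v*d,d],-1)@np.linalg.inv(c["K"]).T
    return (p-c["t"])@c["R"]
def proj(c,X):
    q=(c["R"]@np.asarray(X,float).T).T+c["t"];q=q@c["K"].T;return q[...,:2]/q[...,2:]
def rect(P):
    r=cv2.minAreaRect((P[:,:2]*1000).astype(np.float32));b=cv2.boxPoints(r)
    e=[b[1]-b[0],b[2]-b[1]];e=max(e,key=np.linalg.norm)
    return np.round(r[0],1),np.round(r[1],1),round(np.degrees(np.arctan2(e[1],e[0])),1)
E
python3 - <<'E'
from h import *
c=np.load("top0.npz");s=np.load("scene0.npz")
g=cv2.cvtColor(c["color"],cv2.COLOR_RGB2HSV)
def blobs(c,mask,z,roi,mina=60):
    m=np.zeros_like(mask);x0,y0,x1,y1=roi;m[y0:y1,x0:x1]=mask[y0:y1,x0:x1]
    n,l,st,ce=cv2.connectedComponentsWithStats(m.astype(np.uint8))
    for i in range(1,n):
        if st[i,4]<mina: continue
        k=max(cv2.findContours((l==i).astype(np.uint8),0,1)[0],key=len)[:,0]
        print(np.round(ce[i]),st[i,4],rect(ray(c,k,z)))
dark=g[...,2]<90
print("dark top");blobs(c,dark,.012,(180,110,460,290))
g2=cv2.cvtColor(s["color"],cv2.COLOR_RGB2HSV)
print("dark scene");blobs(s,g2[...,2]<90,.012,(210,140,410,255))
W=cloud(c)
for n,(x0,y0,x1,y1) in dict(plate=(400,115,455,180),rest=(180,100,240,175)).items():
    p=W[y0:y1,x0:x1].reshape(-1,3);print(n,"depth valid",np.isfinite(p).mean(),np.percentile(p[:,2],[1,5,50,95,99.5]).round(3))
    for lo,hi in((.004,.02),(.02,.06),(.06,.12),(.07,.12),(.095,.12)):
        q=p[(p[:,2]>lo)&(p[:,2]<hi)]
        if len(q)>8: print(lo,hi,len(q),rect(q),q[:,2].mean().round(4))
p=W[190:240,325:350].reshape(-1,3);print("board z",np.median(p[:,2]));p=W[290:310,330:340];print(W[200:230,400:450,2].mean())
for im,nm,(x0,y0,x1,y1) in((c,"t",(170,90,470,290)),):
    cv2.imwrite("pics/crop_top.png",cv2.resize(im["color"][y0:y1,x0:x1,::-1],(780,520),interpolation=cv2.INTER_CUBIC))
E
```

```text
dark top
[207. 129.] 248 (array([688.3, 238.7]), array([43.3, 53.5]), np.float32(-65.1))
[296. 140.] 444 (array([660.1,  39.7]), array([57.8, 60.6]), np.float32(-1.1))
[421. 158.] 262 (array([ 632.2, -246.5]), array([77.9, 60.8]), np.float32(6.8))
[338. 215.] 1899 (array([492.4, -50. ]), array([158.7,  59.6]), np.float32(23.8))
[270. 213.] 957 (array([500.6, 100.1]), array([110.8,  41.8]), np.float32(24.4))
[247. 268.] 176 (array([381.7, 152.5]), array([30.4, 30.4]), np.float32(89.1))
dark scene
[359. 172.] 222 (array([659.9,  37.3]), array([69.1, 52.5]), np.float32(51.9))
[285. 183.] 484 (array([497.7,  91.7]), array([107.9,  37.2]), np.float32(25.5))
[319. 224.] 1433 (array([490.5, -55.3]), array([158.9,  57.5]), np.float32(24.0))
plate depth valid 1.0 [-0.004 -0.003  0.001  0.068  0.088]
0.004 0.02 565 (array([ 635.2, -252.8]), array([118.9, 128.3]), np.float32(-4.2)) 0.0116
0.02 0.06 180 (array([ 624.3, -236.1]), array([72.2, 44. ]), np.float32(16.2)) 0.0384
0.06 0.12 186 (array([ 604.2, -244.5]), array([22.8, 46.7]), np.float32(-84.3)) 0.0799
0.07 0.12 152 (array([ 602.9, -244.6]), array([20.2, 46.7]), np.float32(-84.3)) 0.083
rest depth valid 1.0 [-0.004 -0.002  0.004  0.074  0.108]
0.004 0.02 1740 (array([673.5, 232.2]), array([131.1, 166.1]), np.float32(-0.3)) 0.0099
0.02 0.06 261 (array([669.4, 233.4]), array([ 67.5, 100.8]), np.float32(-1.9)) 0.0316
0.06 0.12 245 (array([686.7, 230.2]), array([43.1, 23.1]), np.float32(86.5)) 0.0932
0.07 0.12 212 (array([681.3, 230.4]), array([43.2, 12.6]), np.float32(84.9)) 0.0977
0.095 0.12 150 (array([681.2, 230.5]), array([43. , 12.6]), np.float32(84.4)) 0.104
board z 0.011609740463099521
0.007202495042785459
```

View pics/crop_top.png

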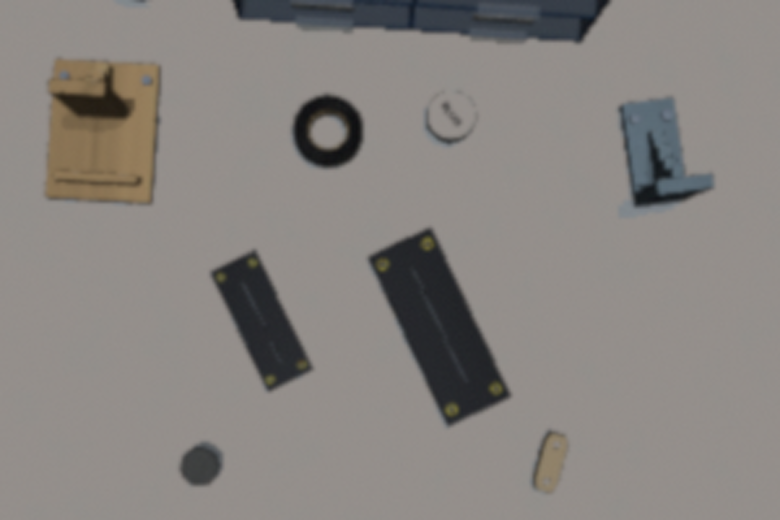

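The crop shows the large board, with brass holes at its corners, spanning crop (370,230)–(510,425). It measures 159x60 mm, so it is the one meant; the small one is 111x42. The rest is at crop (45–160, 58–203) and the plate's upright strip is at crop (660–713, 175–195). Next I'll refine the poses of the fixtures.

```bash
python3 - <<'E'
from h import *
c=np.load("top0.npz");s=np.load("scene0.npz")
# rest base outline, top view, plane z=.01
hs=cv2.cvtColor(c["color"],cv2.COLOR_RGB2HSV)
roi=hs[100:180,175:245];m=((roi[...,1]>85)&(roi[...,0]<30)).astype(np.uint8)
big=cv2.resize(m*255,None,fx=4,fy=4,interpolation=cv2.INTER_CUBIC)>127
k=max(cv2.findContours(big.astype(np.uint8),0,1)[0],key=len)[:,0]
px=(k+.5)/4-.5+[175,100];P=ray(c,px,.01)
print("rest all",rect(P))
a=np.radians(-5.5)
for it in range(3):
    X=np.array([np.cos(a),np.sin(a)]);Y=np.array([-X[1],X[0]]);u=P[:,:2]@X;v=P[:,:2]@Y
    r=(v<v.min()+.006)&(u>u.min()+.015)&(u<u.max()-.015); b=(u<u.min()+.006)&(v>v.min()+.015)&(v<v.max()-.015)
    sl=np.polyfit(u[r],v[r],1)[0];sb=np.polyfit(v[b],u[b],1)[0];a+=(np.arctan(sl)-np.arctan(sb))/2
print("rest yaw",np.degrees(a),np.degrees(sl),np.degrees(sb),"right v",v[r].mean(),"front u",u[b].mean(),"ext",np.ptp(u),np.ptp(v), "left v at front half",v[(u<u.min()+.06)].max(),"back u right half",u[v<v.min()+.04].max())
vr,uf=v[r].mean(),u[b].mean();o=X*(uf+.06)+Y*(vr+.045);print("rest origin",o)
# heights
for nm,im,c0,rz in(("top",c,None,0),("scene",s,None,0)):
    W=cloud(im)
    q=W.reshape(-1,3)
    d=q[:,:2]-o;lu,lv=d@X,d@Y;L=np.c_[lu,lv,q[:,2]]
    w=L[(abs(lv)<.05)&(abs(lu)<.08)]
    f=w[(w[:,2]>.098)&(w[:,2]<.115)];print(nm,"post top",len(f),rect(f) if len(f)>4 else 0)
    f=w[(w[:,2]>.04)&(w[:,2]<.09)&(abs(w[:,1])<.018)];print("post face x",len(f),np.median(f[:,0]) if len(f) else 0)
    f=w[(w[:,2]>.018)&(w[:,2]<.03)&(w[:,0]<-.03)];print("lip",len(f),rect(f) if len(f)>4 else 0)
    w=q[(abs(q[:,0]-.62)<.07)&(abs(q[:,1]+.245)<.06)]
    f=w[(w[:,2]>.076)&(w[:,2]<.1)];print(nm,"plate top",len(f),rect(f),f[:,2].mean())
    f=w[(w[:,2]>.015)&(w[:,2]<.075)&(w[:,0]<.605)]
    if len(f)>30:
        A=np.polyfit(f[:,1]+.245,f[:,0],1);g=f[abs(np.polyval(A,f[:,1]+.245)-f[:,0])<.006];A=np.polyfit(g[:,1]+.245,g[:,0],1)
        print("plate face x at y=-.245",A[1],"yaw",np.degrees(-np.arctan(A[0])),len(g),"y range",np.percentile(g[:,1],[1,99]),"resid",np.std(np.polyval(A,g[:,1]+.245)-g[:,0]))
for im,n,(x0,y0,x1,y1) in((c,"t",(395,110,455,180)),(s,"s",(400,210,470,280))):
    cv2.imwrite(f"p_{n}.png",cv2.resize(im["color"][y0:y1,x0:x1,::-1],(390,480 if n=="t" else 390),interpolation=cv2.INTER_CUBIC))
a,b=cv2.imread("p_t.png"),cv2.imread("p_s.png");b=cv2.copyMakeBorder(b,0,90,0,0,0);cv2.imwrite("pics/plate2.png",np.hstack([a,b]))
E
```

```text
rest all (array([665.4, 232.6]), array([ 90.2, 117.6]), np.float32(-4.1))
rest yaw -4.5262477744317495 -0.13176278353331033 -0.13172509576127797 right v 0.24078242489516652 front u 0.5872257672618791 ext 0.1178815642504969 0.09034815937184323 left v at front half 0.3279759643609158 back u right half 0.704019087184959
rest origin [0.66775992 0.23381504]
top post top 140 (array([13.8, -2.3]), array([43. , 12.5]), np.float32(88.9))
post face x 107 0.008461446942637197
lip 122 (array([-43.9,  -2.4]), array([ 8.6, 67.8]), np.float32(-89.6))
top plate top 137 (array([ 599., -245.]), array([12.4, 46.6]), np.float32(-84.3)) 0.08412028937019327
plate face x at y=-.245 0.593968664743983 yaw -1.288133059376329 90 y range [-0.26731341 -0.22170088] resid 0.0025606354449709927
scene post top 77 (array([15.8, -2.1]), array([48.8, 13.2]), np.float32(89.6))
post face x 137 0.010751880629008304
lip 79 (array([-42.9,  -3.6]), array([10.4, 67.8]), np.float32(-89.8))
scene plate top 210 (array([ 600. , -246.2]), array([14.9, 47. ]), np.float32(-84.3)) 0.08346382453859377
plate face x at y=-.245 0.5951057074894603 yaw 7.555140530173438 507 y range [-0.26915049 -0.22428885] resid 0.0014244224244296388
```

View pics/plate2.png

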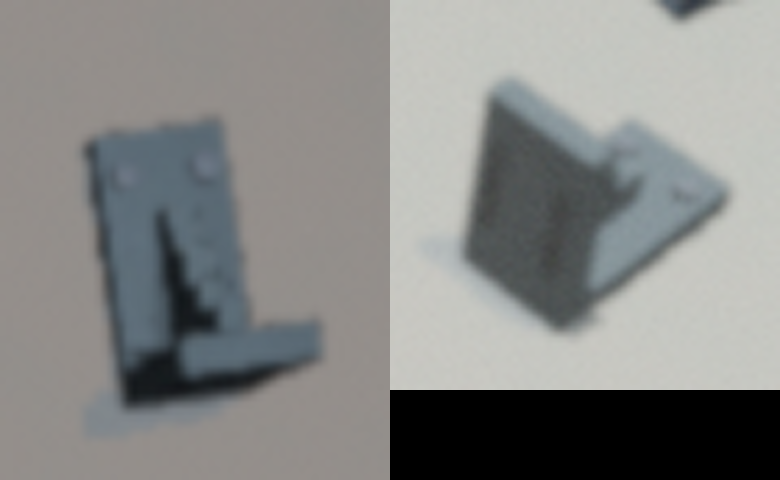

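The plate view shows the upright's top strip at left (180–320, 325–375) and the plain front face at right (470–590, 90–325). Its front face centre is at about (0.594,-0.2455) with a yaw of 6°. The rest is at about (0.6666,0.2314) with a yaw of -4.8°. Both sizes agree with those given. I'll write a planning helper and then move.

```bash
cat >> h.py <<'E'
from workcell import get_obs
def pose(yaw,tilt=0):
    """tool x horizontal-forward at yaw deg, z down tilted forward by tilt deg (fingers pointing away from robot)"""
    return Ro.from_euler('z',yaw,degrees=True)*Ro.from_euler('y',-tilt,degrees=True)*Ro.from_matrix(np.diag([1.,-1,-1]))
def plan(wps,start=None,ang=32,dist=.19):
    o=get_obs();p,R=(np.array(o["position"]),Ro.from_quat(o["ee_rot"])) if start is None else start
    for q,S in wps:
        q=np.array(q,float);rv=(R.inv()*S).as_rotvec();n=int(max(1,np.ceil(np.degrees(np.linalg.norm(rv))/ang),np.ceil(np.linalg.norm(q-p)/dist)))
        for i in range(1,n+1):
            a=p+(q-p)*(i-1)/n;Ra=R*Ro.from_rotvec(rv*(i-1)/n)
            d=Ra.inv().apply((q-p)/n)
            print(np.round(d,4).tolist()+np.round(rv/n,4).tolist())
        p,R=q,S
E
python3 - <<'E'
from h import *
plan([([.4924,-.050,.19],pose(23.8))])
E
```

```text
[-0.0942, -0.0946, 0.0068, -0.0001, 0.0003, 0.4627]
[-0.1265, -0.0426, 0.0068, -0.0001, 0.0003, 0.4627]
[-0.1322, 0.0184, 0.0068, -0.0001, 0.0003, 0.4627]
[-0.1101, 0.0755, 0.0067, -0.0001, 0.0003, 0.4627]
[-0.0649, 0.1167, 0.0067, -0.0001, 0.0003, 0.4627]
```

jog_arm --pt "-0.094 -0.095 0.007 0 0 0.463 1" --pt "-0.094 -0.095 0.007 0 0 0.463 1" --pt "-0.094 -0.095 0.007 0 0 0.463 1" --pt "-0.094 -0.095 0.007 0 0 0.463 1" --pt "-0.094 -0.095 0.007 0 0 0.463 1"

```text
clock: 0.52
position: [0.3009, 0.4444, 0.2173]
ee_rot: [0.429, 0.903, -0.0, 0.0]
ft_force: [-0.1, 1.0, 0.8]
grip_width: 1.001
grasp_force: 0.0
```

jog_arm --pt "-0.127 -0.043 0.007 0 0 0.463 1" --pt "-0.127 -0.043 0.007 0 0 0.463 1" --pt "-0.127 -0.043 0.007 0 0 0.463 1" --pt "-0.127 -0.043 0.007 0 0 0.463 1" --pt "-0.127 -0.043 0.007 0 0 0.463 1"

```text
clock: 0.93
position: [0.3482, 0.3205, 0.2103]
ee_rot: [0.623, 0.782, -0.0, 0.0]
ft_force: [-1.3, 0.5, 0.8]
grip_width: 1.002
grasp_force: 0.0
```

jog_arm --pt "-0.132 0.018 0.007 0 0 0.463 1" --pt "-0.132 0.018 0.007 0 0 0.463 1" --pt "-0.132 0.018 0.007 0 0 0.463 1" --pt "-0.132 0.018 0.007 0 0 0.463 1" --pt "-0.132 0.018 0.007 0 0 0.463 1"

```text
clock: 1.35
position: [0.3958, 0.1972, 0.2034]
ee_rot: [0.785, 0.619, 0.0, 0.0]
ft_force: [0.2, 0.1, 0.1]
grip_width: 0.998
grasp_force: 0.0
```

jog_arm --pt "-0.11 0.076 0.007 0 0 0.463 1" --pt "-0.11 0.076 0.007 0 0 0.463 1" --pt "-0.11 0.076 0.007 0 0 0.463 1" --pt "-0.11 0.076 0.007 0 0 0.463 1" --pt "-0.11 0.076 0.007 0 0 0.463 1"

```text
clock: 1.77
position: [0.4447, 0.0732, 0.1963]
ee_rot: [0.906, 0.424, 0.0, 0.0]
ft_force: [-0.3, 0.1, -0.4]
grip_width: 1.0
grasp_force: 0.0
```

jog_arm --pt "-0.065 0.117 0.007 0 0 0.463 1" --pt "-0.065 0.117 0.007 0 0 0.463 1" --pt "-0.065 0.117 0.007 0 0 0.463 1" --pt "-0.065 0.117 0.007 0 0 0.463 1" --pt "-0.065 0.117 0.007 0 0 0.463 1"

```text
clock: 2.18
position: [0.4932, -0.0511, 0.1891]
ee_rot: [0.979, 0.205, -0.0, 0.0]
ft_force: [-0.4, 0.7, -0.1]
grip_width: 0.999
grasp_force: 0.0
```

```bash
python3 - <<'E'
from h import *
from workcell import optics
o=get_obs();print(o["joint_pos"].round(3))
c=optics.camera("wrist");np.savez("w1",**c);cv2.imwrite("pics/w1.png",c["color"][:,:,::-1])
g=cv2.cvtColor(c["color"],cv2.COLOR_RGB2HSV)
m=(g[...,2]<90).astype(np.uint8)
n,l,st,ce=cv2.connectedComponentsWithStats(m)
for i in range(1,n):
    if st[i,4]>800:
        k=max(cv2.findContours((l==i).astype(np.uint8),0,1)[0],key=len)[:,0]
        print(ce[i].round(),st[i].tolist(),rect(ray(c,k,.012)))
W=cloud(c);print("C",-c["R"].T@c["t"],"zs",np.percentile(W[...,2],[2,50,98]))
E
```

```text
[-0.54   0.06   0.576  1.87  -0.033  1.222 -1.11 ]
[301.  11.] [273, 0, 57, 25, 973] (array([642.1,  29.7]), array([20.9, 55.3]), np.float32(-66.2))
[195. 114.] [168, 62, 53, 106, 4079] (array([502.3,  96.7]), array([110.9,  44.1]), np.float32(24.6))
[520. 144.] [484, 82, 70, 99, 2109] (array([ 639.6, -257.4]), array([88.1, 89.3]), np.float32(-83.0))
[316. 173.] [289, 107, 54, 134, 6736] (array([493. , -51.4]), array([158.1,  60.4]), np.float32(23.9))
[317. 348.] [0, 235, 633, 165, 49324] (array([ 304.2, -135.5]), array([269.2, 955.2]), np.float32(-66.3))
C [ 0.56004555 -0.02300216  0.33916621] zs [-0.77861218  0.00078524  0.29092296]
```

View pics/w1.png

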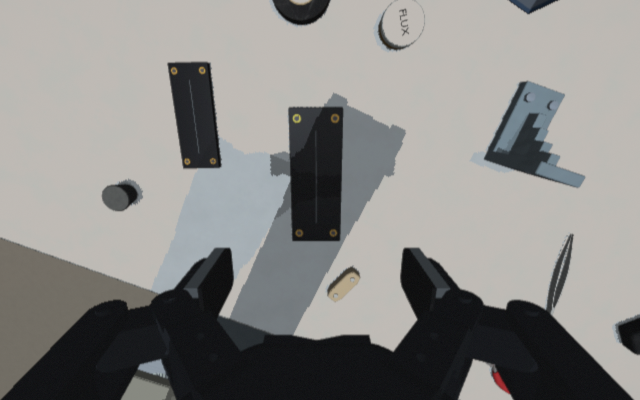

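The wrist view shows the board under the gripper at (289–343, 107–241). It measures 158x60 mm at (0.493,-0.051), yaw 23.9°, which matches. The fingertips are at about (222,255) and (415,255). I'll go down to just above it.

```bash
python3 - <<'E'
from h import *
o=get_obs();R=Ro.from_quat(o["ee_rot"])
c=np.load("w1.npz");W=cloud(c);m=(c["depth"]>.03)&(W[...,2]>.12)
L=R.inv().apply(W[m]-o["position"]);f=L[L[:,2]>-.02]
print("finger pts tool frame: z max",np.percentile(f[:,2],[50,90,99,99.9]).round(4))
t=f[f[:,2]>np.percentile(f[:,2],85)];print(np.percentile(t[:,0],[2,98]).round(3),np.percentile(abs(t[:,1]),[2,50,98]).round(3))
plan([([.493,-.0512,.045],pose(23.9))])
E
```

```text
finger pts tool frame: z max [-0.0198 -0.0198 -0.0198 -0.0198]Traceback (most recent call last):
  File "<stdin>", line 6, in <module>
    return _quantile_unchecked(
        a, q, axis, out, overwrite_input, method, keepdims, weights)
    return _ureduce(a,
                    func=_quantile_ureduce_func,
    ...<5 lines>...
                    overwrite_input=overwrite_input,
                    method=method)
    r = func(a, **kwargs)
    result = _quantile(arr,
                       quantiles=q,
    ...<2 lines>...
                       out=out,
                       weights=wgt)
    slices_having_nans = np.isnan(arr[-1, ...])
                                  ~~~^^^^^^^^^
IndexError: index -1 is out of bounds for axis 0 with size 0
```

jog_arm --pt "0 0 0.04 0 0 0 1" --pt "0 0 0.08 0 0 0 1" --pt "0 0 0.12 0 0 0 1" --pt "0 0 0.145 0 0 0 1" --pt "0 0 0.158 0 0 0 1"

```text
clock: 2.65
position: [0.4899, -0.0469, 0.0276]
ee_rot: [0.977, 0.211, -0.002, -0.001]
ft_force: [0.1, -0.2, -0.7]
grip_width: 0.999
grasp_force: 0.0
```

jog_arm --pt "0 0 0 0 0 0 0.6" --pt "0 0 0 0 0 0 0.6" --pt "0 0 0 0 0 0 0.6" --pt "0 0 0 0 0 0 0.6" --pt "0 0 0 0 0 0 0.6" --grip_force 40

```text
clock: 3.07
position: [0.4929, -0.0502, 0.0324]
ee_rot: [0.978, 0.206, 0.001, -0.0]
ft_force: [1.0, -0.4, -0.2]
grip_width: 0.799
grasp_force: 0.0
```

```bash
python3 - <<'E'
from workcell import *
print(manip.tip_extent,get_obs()["position"])
E
```

```text
0.025 [ 0.49294277 -0.050211    0.03242764]
```

jog_arm --pt "0 0 0.002 0 0 0 0.6" --pt "0 0 0.003 0 0 0 0.6" --pt "0 0 0.004 0 0 0 0.6" --pt "0 0 0.004 0 0 0 0.6" --pt "0 0 0.004 0 0 0 0.6"

```text
clock: 3.48
position: [0.492, -0.0509, 0.0272]
ee_rot: [0.979, 0.205, -0.0, -0.0]
ft_force: [0.5, -0.1, -0.2]
grip_width: 0.8
grasp_force: 0.0
```

```bash
python3 - <<'E'
from h import *
from workcell import *
o=get_obs();print(o["position"],o["ft_force"])
c=optics.camera("wrist");cv2.imwrite("pics/w2.png",c["color"][:,:,::-1])
E
```

```text
[ 0.49200009 -0.05092794  0.02723379] [ 0.46865798 -0.06746417 -0.18169352]
```

View pics/w2.png

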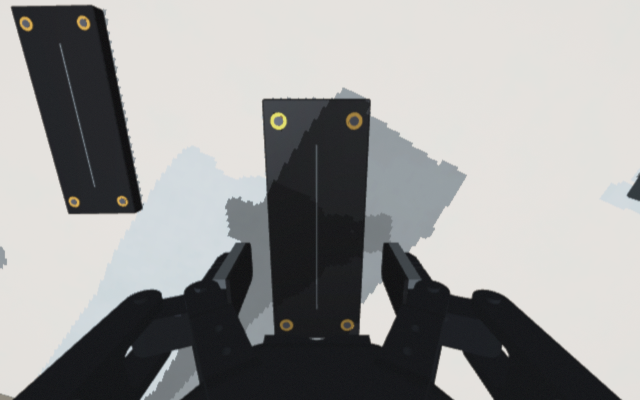

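The wrist view shows the fingers straddling the board, with pad tips at about (245,250) and (390,250) and clear of its edges at 270 and 365. I'll close now.

jog_arm --pt "0 0 0 0 0 0 0" --pt "0 0 0 0 0 0 0" --pt "0 0 0 0 0 0 -0.2" --pt "0 0 0 0 0 0 -0.2" --pt "0 0 0 0 0 0 -0.2" --grip_force 60

```text
clock: 3.95
position: [0.4921, -0.0509, 0.0273]
ee_rot: [0.979, 0.205, 0.0, -0.0]
ft_force: [-0.4, -0.6, 0.2]
grip_width: 0.4
grasp_force: 0.0
```

jog_arm --pt "0 0 -0.01 0 0 0 -0.2" --pt "0 0 -0.03 0 0 0 -0.2" --pt "0 0 -0.05 0 0 0 -0.2" --pt "0 0 -0.07 0 0 0 -0.2" --pt "0 0 -0.08 0 0 0 -0.2"

```text
clock: 4.37
position: [0.4931, -0.0511, 0.1101]
ee_rot: [0.979, 0.205, 0.002, 0.0]
ft_force: [0.4, 0.3, 0.8]
grip_width: 0.401
grasp_force: 0.0
```

```bash
python3 - <<'E'
from h import *
from workcell import *
o=get_obs();print(o["position"],o["ft_force"],o["grip_width"],o["grasp_force"],o["joint_pos"].round(2))
c=optics.camera("scene");np.savez("s1",**c);cv2.imwrite("pics/s1.png",c["color"][:,:,::-1])
c=optics.camera("wrist");np.savez("w2",**c)
p=cloud(c)[120:210,285:345].reshape(-1,3);R=Ro.from_quat(o["ee_rot"]);L=R.inv().apply(p-o["position"]);print("board top z in tool",np.median(L,0),np.polyfit(L[:,0],L[:,2],1))
E
```

```text
[ 0.49311936 -0.05114396  0.11011197] [0.43922461 0.32893322 0.76666077] 0.40148746853172507 0.0 [-0.53  0.15  0.58  1.96 -0.1   1.05 -1.06]
board top z in tool [3.04594733e-02 5.79767601e-06 9.77324340e-02] [-0.09035837  0.09928505]
```

View pics/s1.png

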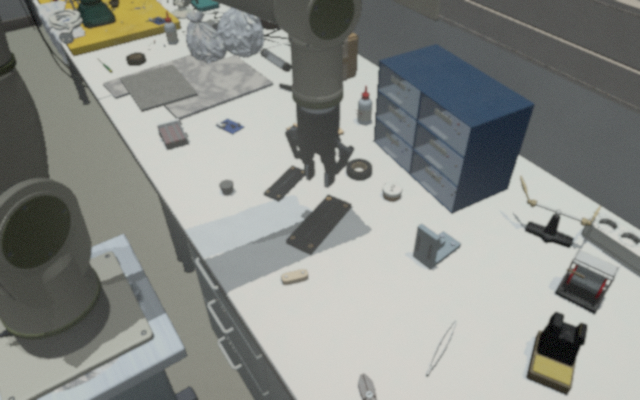

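The scene view shows the board still flat at (320,224), with the gripper above it and its fingertips at about (305–330, 165–185). The fingers closed over the board without gripping it, so the real tip reach needs measuring.

```bash
python3 - <<'E'
from h import *
c=np.load("s1.npz");o=get_obs();R=Ro.from_quat(o["ee_rot"]);p=np.array(o["position"])
for z in(-.02,0,.006,.015,.025,.035):
    print(z,[proj(c,p+R.apply([0,y,z])).round(1).tolist() for y in(-.022,0,.022)])
W=cloud(c)[140:190,280:345].reshape(-1,3);L=R.inv().apply(W-p);f=L[(abs(L[:,0])<.03)&(abs(L[:,1])<.06)&(L[:,2]<.05)]
print(np.percentile(f[:,2],[50,95,98,99.5]).round(4));t=f[f[:,2]>np.percentile(f[:,2],90)];print(np.median(t,0))
w=np.load("w2.npz");g=cv2.cvtColor(w["color"],cv2.COLOR_RGB2HSV)
m=(g[...,2]<90).astype(np.uint8);n,l,st,ce=cv2.connectedComponentsWithStats(m)
for i in range(1,n):
    if st[i,4]>2500:
        k=max(cv2.findContours((l==i).astype(np.uint8),0,1)[0],key=len)[:,0];print(st[i].tolist(),rect(ray(w,k,.012)))
im=c["color"][120:200,270:370,::-1];cv2.imwrite("pics/s1c.png",cv2.resize(im,(700,560),interpolation=cv2.INTER_CUBIC))
E
```

```text
-0.02 [[309.1, 173.2], [318.8, 177.0], [328.7, 181.0]]
0 [[309.4, 181.1], [319.0, 185.0], [328.7, 188.9]]
0.006 [[309.5, 183.5], [319.0, 187.3], [328.7, 191.3]]
0.015 [[309.7, 186.9], [319.1, 190.8], [328.7, 194.8]]
0.025 [[309.8, 190.7], [319.2, 194.6], [328.8, 198.6]]
0.035 [[309.9, 194.5], [319.3, 198.4], [328.8, 202.4]]
[-0.0784 -0.0224 -0.0164 -0.0117]
[-0.006343   -0.01552453 -0.02236519]
[119, 47, 75, 138, 7051] (array([502.6,  96. ]), array([110.7,  44.6]), np.float32(24.6))
[532, 73, 108, 133, 4899] (array([ 640.6, -266.1]), array([ 87.5, 110.3]), np.float32(-83.7))
[21, 106, 592, 294, 57803] (array([420.4, -85.2]), array([319.1, 676.4]), np.float32(-66.3))
```

View pics/s1c.png

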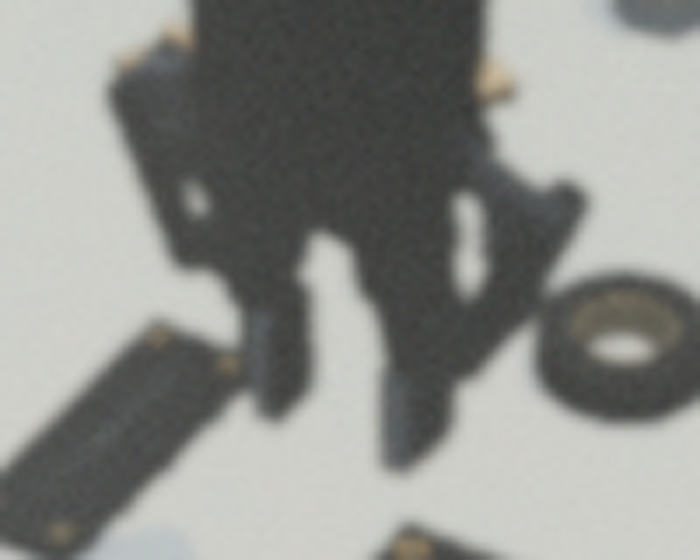

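The crop shows the fingertips at crop (272,418) and (398,468), which is scene (309,180) and (327,187). That puts the tips level with the reported TCP, not 25 mm ahead of it, so I'll trust this measurement. I'll open and feel downward in small steps.

jog_arm --pt "0 0 0.0 0 0 0 0.6" --pt "0 0 0.0 0 0 0 0.6" --pt "0 0 0.03 0 0 0 0.6" --pt "0 0 0.06 0 0 0 0.6" --pt "0 0 0.08 0 0 0 0.6"

```text
clock: 4.88
position: [0.4903, -0.0508, 0.0242]
ee_rot: [0.979, 0.205, -0.002, -0.0]
ft_force: [0.1, 0.9, -0.1]
grip_width: 0.8
grasp_force: 0.0
```

jog_arm --pt "0 0 0.002 0 0 0 0.6" --pt "0 0 0.004 0 0 0 0.6" --pt "0 0 0.006 0 0 0 0.6" --pt "0 0 0.008 0 0 0 0.6" --pt "0 0 0.008 0 0 0 0.6"

```text
clock: 5.3
position: [0.4927, -0.0508, 0.0199]
ee_rot: [0.979, 0.205, 0.001, -0.0]
ft_force: [0.4, 0.4, 0.0]
grip_width: 0.8
grasp_force: 0.0
```

```bash
python3 - <<'E'
from h import *
from workcell import *
o=get_obs();print(o["position"],o["ft_force"],o["grip_width"])
c=optics.camera("scene");np.savez("s2",**c);R=Ro.from_quat(o["ee_rot"])
for y in(-.034,.034):
    print(y,[proj(c,o["position"]+R.apply([0,y,z])).round(1).tolist() for z in(-.03,-.02,-.01,0,.01)])
im=c["color"][175:245,280:370,::-1];cv2.imwrite("pics/s2c.png",cv2.resize(im,(720,560),interpolation=cv2.INTER_CUBIC))
E
```

```text
[ 0.49265994 -0.05080021  0.01994987] [0.44548448 0.40121272 0.01626531] 0.8003395293901885
-0.034 [[305.0, 201.5], [305.2, 205.0], [305.3, 208.6], [305.5, 212.1], [305.6, 215.6]]
0.034 [[333.7, 213.7], [333.6, 217.3], [333.6, 220.9], [333.6, 224.4], [333.6, 227.8]]
```

View pics/s2c.png

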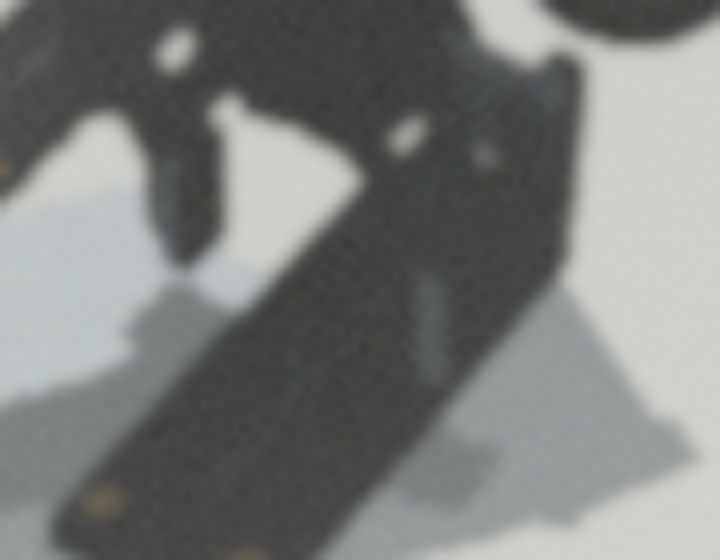

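The crop shows the left fingertip at crop (185,265), scene (303,208), which is about 10 mm behind the TCP at this opening. The tips are therefore still about 30 mm above the worktop, so I'll go down about 24 mm more, slowly.

jog_arm --pt "0 0 0.004 0 0 0 0.6" --pt "0 0 0.008 0 0 0 0.6" --pt "0 0 0.012 0 0 0 0.6" --pt "0 0 0.016 0 0 0 0.6" --pt "0 0 0.016 0 0 0 0.6"

```text
clock: 5.77
position: [0.4914, -0.0509, 0.0024]
ee_rot: [0.979, 0.205, -0.001, -0.0]
ft_force: [0.9, -0.4, -0.2]
grip_width: 0.799
grasp_force: 0.0
```

jog_arm --pt "0 0 0.0015 0 0 0 0.6" --pt "0 0 0.003 0 0 0 0.6" --pt "0 0 0.0045 0 0 0 0.6" --pt "0 0 0.006 0 0 0 0.6" --pt "0 0 0.006 0 0 0 0.6"

```text
clock: 6.18
position: [0.4919, -0.0508, -0.0029]
ee_rot: [0.979, 0.205, -0.0, -0.0]
ft_force: [0.3, 0.1, -0.4]
grip_width: 0.797
grasp_force: 0.0
```

jog_arm --pt "0 0 0.001 0 0 0 0.6" --pt "0 0 0.002 0 0 0 0.6" --pt "0 0 0.002 0 0 0 0.6"

```text
clock: 6.43
position: [0.492, -0.0508, -0.0048]
ee_rot: [0.979, 0.205, -0.0, -0.0]
ft_force: [0.5, -0.5, -0.0]
grip_width: 0.8
grasp_force: 0.0
```

jog_arm --pt "0 0 0.001 0 0 0 0.6" --pt "0 0 0.0015 0 0 0 0.6" --pt "0 0 0.0015 0 0 0 0.6"

```text
clock: 6.68
position: [0.492, -0.0509, -0.0063]
ee_rot: [0.979, 0.205, -0.0, -0.0]
ft_force: [-0.5, -0.8, 0.6]
grip_width: 0.802
grasp_force: 0.0
```

jog_arm --pt "0 0 0 0 0 0 0.4" --pt "0 0 0 0 0 0 0.2" --pt "0 0 0 0 0 0 0.2" --pt "0 0 0 0 0 0 0.2" --pt "0 0 0 0 0 0 0.2" --grip_force 60

```text
clock: 7.1
position: [0.492, -0.0508, -0.0056]
ee_rot: [0.979, 0.205, -0.0, -0.0]
ft_force: [-4.7, 0.3, 11.7]
grip_width: 0.678
grasp_force: 62.3
```

jog_arm --pt "0 0 -0.005 0 0 0 0.2" --pt "0 0 -0.02 0 0 0 0.2" --pt "0 0 -0.05 0 0 0 0.2" --pt "0 0 -0.08 0 0 0 0.2" --pt "0 0 -0.1 0 0 0 0.2"

```text
clock: 7.52
position: [0.4924, -0.0513, 0.0961]
ee_rot: [0.979, 0.205, 0.001, 0.0]
ft_force: [1.3, -0.1, -3.0]
grip_width: 0.671
grasp_force: 65.4
```

jog_arm --pt "0 0 -0.03 0 0 0 0.2" --pt "0 0 -0.06 0 0 0 0.2" --pt "0 0 -0.06 0 0 0 0.2" --pt "0 0 -0.06 0 0 0 0.2"

```text
clock: 7.85
position: [0.4928, -0.0508, 0.155]
ee_rot: [0.979, 0.205, 0.002, -0.0]
ft_force: [0.7, 0.2, -3.2]
grip_width: 0.678
grasp_force: 65.4
```

```bash
python3 - <<'E'
from h import *
from workcell import *
o=get_obs();print(o["position"],o["ft_force"],o["grip_width"],o["grasp_force"],o["joint_pos"].round(2))
c=optics.camera("wrist");np.savez("w3",**c);R=Ro.from_quat(o["ee_rot"])
L=R.inv().apply(cloud(c).reshape(-1,3)-o["position"]).reshape(400,640,3)
m=(abs(L[...,2])<.02)&(abs(L[...,1])<.045)&(L[...,0]>.015)&(c["depth"]>.05)
p=L[m];print(len(p),np.percentile(p,[1,50,99],axis=0).round(4),"slope",np.polyfit(p[:,0],p[:,2],1),"side",np.polyfit(p[:,1],p[:,2],1))
# yaw of board in hand + end
for lo,hi in((.03,.04),(.05,.06),(.065,.075)):
    q=p[(p[:,0]>lo)&(p[:,0]<hi)];print(lo,np.percentile(q[:,1],[1,99]).round(4) if len(q) else 0)
E
```

```text
[ 0.49280967 -0.0507903   0.15497679] [ 0.72083717  0.18417972 -3.15747565] 0.6779060420094128 65.41172862052917 [-0.55  0.09  0.6   1.92 -0.06  1.15 -1.09]
17692 [[ 0.0159 -0.028  -0.0194]
 [ 0.0512  0.001  -0.0179]
 [ 0.08    0.0302 -0.0164]] slope [ 0.00230332 -0.01801852] side [-0.00014174 -0.01790297]
0.03 [-0.028   0.0303]
0.05 [-0.0279  0.0303]
0.065 [-0.0281  0.0301]
```

```bash
cat >> h.py <<'E'
F=np.array([.594,-.2455,0]);PY=6.0
O=np.array([.6666,.2314,0]);RY=-4.8
def tcp(org,yaw,loc,S,mid):
    return org+Ro.from_euler('z',yaw,degrees=True).apply(loc)-S.apply(mid)
E
python3 - <<'E'
from h import *
S=pose(PY,45);mid=[0,.001,-.012]
a=tcp(F,PY,[-.055,0,.105],S,mid);b=tcp(F,PY,[-.0366,0,.0658],S,mid)
print(a,b,tcp(F,PY,[-.0326,0,.0608],S,mid),S.as_matrix().round(3).tolist());plan([(a,S)])
E
```

```text
[ 0.54763557 -0.24936759  0.09651472] [ 0.56593477 -0.24744427  0.05731472] [ 0.56991286 -0.24702615  0.05231472] [[0.703, 0.105, 0.703], [0.074, -0.995, 0.074], [0.707, 0.0, -0.707]]
[-0.0144, 0.1022, 0.0284, -0.0609, 0.3894, 0.1464]
[-0.0107, 0.1022, 0.0298, -0.0609, 0.3894, 0.1464]
```

jog_arm --pt "-0.0144 0.1022 0.0284 -0.0609 0.3894 0.1464 0.2" --pt "-0.0144 0.1022 0.0284 -0.0609 0.3894 0.1464 0.2" --pt "-0.0144 0.1022 0.0284 -0.0609 0.3894 0.1464 0.2" --pt "-0.0144 0.1022 0.0284 -0.0609 0.3894 0.1464 0.2" --pt "-0.0144 0.1022 0.0284 -0.0609 0.3894 0.1464 0.2"

```text
clock: 8.32
position: [0.5161, -0.152, 0.1222]
ee_rot: [0.973, 0.127, 0.194, -0.011]
ft_force: [0.4, -0.3, -2.6]
grip_width: 0.675
grasp_force: 65.4
```

jog_arm --pt "-0.0107 0.1022 0.0298 -0.0609 0.3894 0.1464 0.2" --pt "-0.0107 0.1022 0.0298 -0.0609 0.3894 0.1464 0.2" --pt "-0.0107 0.1022 0.0298 -0.0609 0.3894 0.1464 0.2" --pt "-0.0107 0.1022 0.0298 -0.0609 0.3894 0.1464 0.2" --pt "-0.0107 0.1022 0.0298 -0.0609 0.3894 0.1464 0.2"

```text
clock: 8.73
position: [0.5434, -0.2237, 0.0984]
ee_rot: [0.943, 0.081, 0.32, -0.031]
ft_force: [-0.6, -0.4, -3.5]
grip_width: 0.68
grasp_force: 65.5
```

```bash
python3 - <<'E'
from h import *
from workcell import *
o=get_obs();print(o["position"],o["ft_force"],o["grip_width"],o["grasp_force"],o["joint_pos"].round(2))
R=Ro.from_quat(o["ee_rot"]);print(np.degrees((R.inv()*pose(PY,45)).as_rotvec()).round(2))
c=optics.camera("wrist");np.savez("w4",**c);P=cloud(c);L=R.inv().apply(P.reshape(-1,3)-o["position"]).reshape(400,640,3)
m=(abs(L[...,2]+.012)<.02)&(abs(L[...,1])<.045)&(L[...,0]>.015)&(c["depth"]>.05)
p=L[m];print(len(p),np.percentile(p,[1,50,99],axis=0).round(4),"slope",np.polyfit(p[:,0],p[:,2],1))
q=P.reshape(-1,3);w=q[(abs(q[:,0]-.62)<.07)&(abs(q[:,1]+.245)<.06)];f=w[(w[:,2]>.079)&(w[:,2]<.092)&(w[:,0]>.58)]
print("plate top seen by wrist",len(f),rect(f) if len(f)>10 else 0)
S=pose(PY,45);mid=[0,.001,-.012]
b=tcp(F,PY,[-.0366,0,.0658],S,mid);plan([(b,S),(tcp(F,PY,[-.0336,0,.0628],S,mid),S)])
E
```

```text
[ 0.54340006 -0.22366999  0.09844687] [-0.60166087 -0.44786273 -3.51090679] 0.6795133104304795 65.48040747642517 [-0.09  0.14  0.69  2.2  -1.08  0.59  0.03]
[-2.84  7.5   2.73]
17840 [[ 0.0158 -0.028  -0.0194]
 [ 0.0515  0.001  -0.0179]
 [ 0.0806  0.0302 -0.0164]] slope [ 0.00252339 -0.01802384]
plate top seen by wrist 303 (array([ 601.2, -263.4]), array([12.5, 11.1]), np.float32(3.7))
[-0.0084, 0.0251, 0.0442, -0.0463, 0.131, 0.0433]
[-0.0, 0.0, 0.0042, 0.0, 0.0, 0.0]
```

```bash
python3 - <<'E'
from h import *
S=pose(PY,45);mid=[0,.001,-.012];plan([(tcp(F,PY,[-.055,0,.105],S,mid),S)])
E
```

```text
[0.0009, 0.0237, 0.002, -0.0463, 0.131, 0.0433]
```

jog_arm --pt "0.001 0.024 0.002 -0.046 0.131 0.043 0.2" --pt "0.001 0.024 0.002 -0.046 0.131 0.043 0.2" --pt "0.001 0.024 0.002 -0.046 0.131 0.043 0.2" --pt "0.001 0.024 0.002 -0.046 0.131 0.043 0.2"

```text
clock: 9.12
position: [0.5451, -0.2333, 0.0884]
ee_rot: [0.936, 0.071, 0.343, -0.029]
ft_force: [0.3, 0.1, -2.4]
grip_width: 0.679
grasp_force: 65.5
```

```bash
python3 - <<'E'
from h import *
o=get_obs();print(o["position"],o["joint_pos"].round(3))
S=pose(PY,45);mid=[0,.001,-.012];plan([(tcp(F,PY,[-.055,0,.105],S,mid),S),(tcp(F,PY,[-.0366,0,.0658],S,mid),S)])
E
```

```text
[ 0.54506672 -0.23329319  0.08837315] [ 0.426  0.153  0.171  2.205 -1.165  0.528  0.137]
[0.0054, 0.0162, -0.0062, -0.0374, 0.0831, 0.0321]
[-0.0147, 0.0, 0.0407, 0.0, 0.0, 0.0]
```

jog_arm --pt "0.005 0.016 -0.006 -0.037 0.083 0.032 0.2" --pt "0.005 0.016 -0.006 -0.037 0.083 0.032 0.2" --pt "0.005 0.016 -0.006 -0.037 0.083 0.032 0.2" --pt "0.005 0.016 -0.006 -0.037 0.083 0.032 0.2" --pt "0.005 0.016 -0.006 -0.037 0.083 0.032 0.2"

```text
clock: 9.53
position: [0.5475, -0.2492, 0.0966]
ee_rot: [0.922, 0.048, 0.383, -0.02]
ft_force: [-0.0, 0.1, -2.8]
grip_width: 0.674
grasp_force: 65.5
```

```bash
python3 - <<'E'
from h import *
o=get_obs();print(o["position"],o["joint_pos"].round(3))
S=pose(PY,45);mid=[0,.001,-.012];plan([(tcp(F,PY,[-.055,0,.105],S,mid),S),(tcp(F,PY,[-.0366,0,.0658],S,mid),S)])
E
```

```text
[ 0.54752685 -0.24921669  0.09661358] [ 1.075  0.19  -0.465  2.208 -1.261  0.441  0.271]
[-0.0, 0.0002, 0.0001, -0.0006, -0.0013, -0.0007]
[-0.0147, 0.0, 0.0407, 0.0, 0.0, 0.0]
```

jog_arm --pt "-0.004 0 0.01 0 0 0 0.2" --pt "-0.007 0 0.02 0 0 0 0.2" --pt "-0.011 0 0.03 0 0 0 0.2" --pt "-0.014 0 0.038 0 0 0 0.2" --pt "-0.0145 0 0.0405 0 0 0 0.2"

```text
clock: 9.95
position: [0.5659, -0.2477, 0.0571]
ee_rot: [0.922, 0.047, 0.383, -0.021]
ft_force: [0.4, -0.6, -2.9]
grip_width: 0.675
grasp_force: 65.5
```

```bash
python3 - <<'E'
from h import *
from workcell import *
o=get_obs();print(o["position"],o["joint_pos"].round(3),o["ft_force"])
S=pose(PY,45);mid=[0,.001,-.012];plan([(tcp(F,PY,[-.0336,0,.0622],S,mid),S)])
c=optics.camera("scene");np.savez("s3",**c)
W=cloud(c).reshape(-1,3);L=Ro.from_euler('z',-PY,degrees=True).apply(W-F)
m=(abs(L[:,1])<.04)&(L[:,0]>-.12)&(L[:,0]<.06)&(L[:,2]<.16);
im=c["color"][150:300,340:500,::-1];cv2.imwrite("pics/s3c.png",cv2.resize(im,(640,600),interpolation=cv2.INTER_CUBIC))
E
```

```text
[ 0.56590006 -0.24767055  0.05714843] [ 1.319  0.371 -0.771  2.18  -1.251  0.275  0.354] [ 0.381436   -0.57918421 -2.85225774]
[-0.0003, -0.0002, 0.0046, -0.0006, -0.0016, -0.0021]
```

View pics/s3c.png

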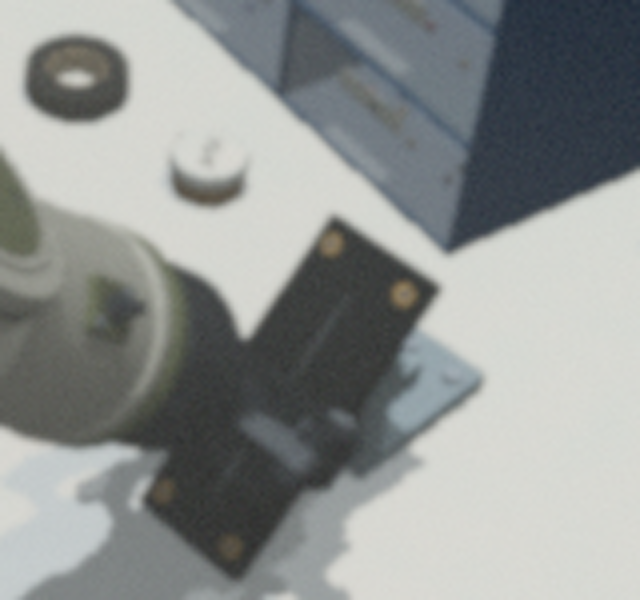

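The crop shows the board held at about 45° just in front of the plate. Its upper end is at crop (335–440, 215–290) past the plate's top edge, and its lower end at (150–240, 500–580) is just above the worktop. From here I'll approach by force, since the picture allowance is used up.

jog_arm --pt "0 0 0.001 0 0 0 0.2" --pt "0 0 0.002 0 0 0 0.2" --pt "0 0 0.003 0 0 0 0.2" --pt "0 0 0.004 0 0 0 0.2" --pt "0 0 0.004 0 0 0 0.2"

```text
clock: 10.42
position: [0.5679, -0.2497, 0.0555]
ee_rot: [0.922, 0.047, 0.383, -0.018]
ft_force: [-0.3, -0.5, -2.6]
grip_width: 0.675
grasp_force: 65.5
```

jog_arm --pt "0 0 0.001 0 0 0 0.2" --pt "0 0 0.001 0 0 0 0.2"

```text
clock: 10.58
position: [0.5685, -0.2498, 0.0547]
ee_rot: [0.922, 0.047, 0.383, -0.018]
ft_force: [0.6, 0.0, -3.0]
grip_width: 0.675
grasp_force: 65.5
```

jog_arm --pt "0 0 0.001 0 0 0 0.2" --pt "0 0 0.001 0 0 0 0.2"

```text
clock: 10.75
position: [0.5692, -0.2497, 0.0539]
ee_rot: [0.922, 0.046, 0.383, -0.018]
ft_force: [-0.3, -0.2, -2.3]
grip_width: 0.675
grasp_force: 65.5
```

```bash
python3 - <<'E'
from h import *
o=get_obs();print(o["position"],o["joint_pos"].round(3),o["ft_force"],o["torque"])
S=pose(PY,45);mid=[0,.001,-.012];plan([(tcp(F,PY,[-.0326,0,.0608],S,mid),S)])
E
```

```text
[ 0.56915614 -0.24971757  0.05389577] [ 1.324  0.388 -0.782  2.174 -1.255  0.255  0.364] [-0.26558734 -0.21089607 -2.3117463 ] [-0.06716242  1.1331481  -0.04081496]
[-0.0004, -0.0026, 0.0018, 0.0045, -0.0015, -0.0022]
```

jog_arm --pt "0 -0.0025 0.001 0 0 0 0.2" --pt "0 -0.0025 0.001 0 0 0 0.2"

```text
clock: 10.92
position: [0.5696, -0.2465, 0.0531]
ee_rot: [0.922, 0.047, 0.383, -0.019]
ft_force: [0.2, 0.5, -3.2]
grip_width: 0.676
grasp_force: 65.5
```

jog_arm --pt "0 0 0.001 0 0 0 0.2" --pt "0 0 0.001 0 0 0 0.2"

```text
clock: 11.08
position: [0.5702, -0.2467, 0.0524]
ee_rot: [0.922, 0.047, 0.383, -0.019]
ft_force: [-3.8, 1.0, 0.9]
grip_width: 0.674
grasp_force: 66.1
```

jog_arm --pt "0 0 0.001 0 0 0 0.2" --pt "0 0 0.001 0 0 0 0.2"

```text
clock: 11.25
position: [0.5706, -0.2468, 0.0521]
ee_rot: [0.922, 0.047, 0.383, -0.019]
ft_force: [-22.0, 4.0, 19.6]
grip_width: 0.678
grasp_force: 68.9
```

```bash
python3 - <<'E'
from h import *
o=get_obs();print(o["position"],o["joint_pos"].round(3),o["ft_force"],o["torque"])
S=pose(PY,45);mid=[0,.001,-.012];plan([(tcp(F,PY,[-.0326,0,.0608],S,mid),S)])
E
```

```text
[ 0.57060153 -0.24678427  0.05208468] [ 1.336  0.399 -0.803  2.176 -1.255  0.241  0.368] [-21.98358243   4.04681108  19.57862274] [0.8412543  1.1312912  1.03811759]
[-0.0003, 0.0002, -0.0007, 0.0037, -0.0018, -0.0018]
```

jog_arm --pt "0 0 -0.001 0 0 0 0.2" --pt "-0.001 0 -0.001 0 0 0 0.2" --pt "-0.001 0 -0.001 0 0 0 0.2"

```text
clock: 11.5
position: [0.5699, -0.2472, 0.0522]
ee_rot: [0.922, 0.047, 0.383, -0.018]
ft_force: [-3.2, 0.1, 3.4]
grip_width: 0.677
grasp_force: 66.2
```

jog_arm --pt "-0.001 0 0 0 0 0 0.2" --pt "-0.001 0 0 0 0 0 0.2"

```text
clock: 11.67
position: [0.5699, -0.2472, 0.0521]
ee_rot: [0.922, 0.047, 0.384, -0.018]
ft_force: [-1.3, 0.8, 8.1]
grip_width: 0.677
grasp_force: 66.4
```

Both contacts are light, with the upper edge on the plate and the lower end on the worktop. I'll release and back straight off.

jog_arm --pt "0 0 0 0 0 0 0.4" --pt "0 0 0 0 0 0 0.5" --pt "0 0 0 0 0 0 0.7" --pt "0 0 0 0 0 0 0.8" --pt "0 0 0 0 0 0 0.9"

```text
clock: 12.08
position: [0.5688, -0.2473, 0.051]
ee_rot: [0.922, 0.046, 0.383, -0.018]
ft_force: [0.1, -0.2, 0.3]
grip_width: 0.947
grasp_force: 0.0
```

jog_arm --pt "0 0 0 0 0 0 1" --pt "0 0 -0.01 0 0 0 1" --pt "0 0 -0.03 0 0 0 1" --pt "0 0 -0.06 0 0 0 1" --pt "0 0 -0.09 0 0 0 1"

```text
clock: 12.5
position: [0.5047, -0.2526, 0.1149]
ee_rot: [0.923, 0.047, 0.383, -0.02]
ft_force: [0.4, -0.6, 0.6]
grip_width: 0.996
grasp_force: 0.0
```

```bash
cat >> h.py <<'E'
def boardin(c,org,yaw,zmin=.02,zmax=.17,xr=(-.1,.07),vmax=75,yr=.045):
    """dark pixels near org (local frame) -> local points"""
    W=cloud(c);L=Ro.from_euler('z',-yaw,degrees=True).apply((W-org).reshape(-1,3)).reshape(W.shape)
    v=c["color"].max(2)
    m=(v<vmax)&(c["depth"]>.05)&(abs(L[...,1])<yr)&(L[...,0]>xr[0])&(L[...,0]<xr[1])&(L[...,2]>zmin)&(L[...,2]<zmax)
    m=cv2.erode(m.astype(np.uint8),np.ones((3,3)))>0
    return L[m]
def desc(p):
    # robust plane x=a+b*y+s*z, then in-plane extent
    A=np.c_[np.ones(len(p)),p[:,1],p[:,2]];k=np.ones(len(p),bool)
    for _ in range(5):
        q=np.linalg.lstsq(A[k],p[k,0],rcond=None)[0];r=p[:,0]-A@q;k=abs(r)<.005
    print("n",k.sum(),"of",len(p),"lean deg",np.degrees(np.arctan2(1,q[2])).round(2),"twist deg",np.degrees(np.arctan(q[1])).round(2),"x at z=.06/.1",(q[0]+q[2]*np.array([.06,.1])).round(4))
    n=np.array([1,-q[1],-q[2]]);n/=np.linalg.norm(n);u=np.array([q[2],0,1]);u-=n*(u@n);u/=np.linalg.norm(u);w=np.cross(n,u)
    c=p[k];uv=np.c_[c@u,c@w];r=cv2.minAreaRect((uv*1000).astype(np.float32));print("inplane size",np.round(r[1],1),"angle",r[2],"centre local",(u*r[0][0]/1000+w*r[0][1]/1000+n*np.median(c@n)).round(4))
E
python3 - <<'E'
from h import *
from workcell import *
o=get_obs();print(o["position"],o["joint_pos"].round(3),o["ft_force"])
for n in("wrist","scene","top"):
    c=optics.camera(n);np.savez(n+"L",**c);print(n);p=boardin(c,F,PY)
    if len(p)>50: desc(p)
E
```

```text
[ 0.50466812 -0.25257856  0.11490854] [ 1.44   0.117 -0.748  2.253 -1.167  0.509  0.22 ] [ 0.3708375  -0.55701078  0.61474449]
wrist
n 10938 of 10938 lean deg 44.77 twist deg 0.03 x at z=.06/.1 [-0.0425 -0.0021]
inplane size [142.   57.3] angle 0.014201585203409195 centre local [-0.0318 -0.0004  0.0705]
scene
n 1271 of 1305 lean deg 45.05 twist deg 0.16 x at z=.06/.1 [-0.0417 -0.0018]
inplane size [ 55.3 136.2] angle 89.21495056152344 centre local [-0.0322 -0.0035  0.0695]
top
n 1264 of 1321 lean deg 44.83 twist deg -0.02 x at z=.06/.1 [-0.0425 -0.0023]
inplane size [ 56.6 142. ] angle 89.95880889892578 centre local [-0.0308  0.0033  0.0717]
```

The board leans at 44.8°, square to the plate and stable. Now I'll regrasp it with the tool vertical, which is 45° different from the first grip.

```bash
python3 - <<'E'
from h import *
S=pose(PY,0);mid=[0,0,-.018]
a=tcp(F,PY,[-.0326,-.0003,.0608+.12],S,mid);print(a);plan([(a,S)])
E
```

```text
[ 0.56160994 -0.24920598  0.1628    ]
[0.0367, -0.0, 0.0036, 0.0042, -0.3934, -0.002]
[0.0353, 0.0, -0.0107, 0.0042, -0.3934, -0.002]
```

jog_arm --pt "0.037 0 0.0 0.004 -0.393 -0.002 1" --pt "0.037 0 0.0 0.004 -0.393 -0.002 1" --pt "0.037 0 0.0 0.004 -0.393 -0.002 1" --pt "0.037 0 0.0 0.004 -0.393 -0.002 1" --pt "0.037 0 0.0 0.004 -0.393 -0.002 1"

```text
clock: 13.07
position: [0.532, -0.2473, 0.1389]
ee_rot: [0.969, 0.055, 0.238, -0.023]
ft_force: [-0.2, 1.7, -0.3]
grip_width: 0.998
grasp_force: 0.0
```

jog_arm --pt "0.035 0 -0.011 0.004 -0.393 -0.002 1" --pt "0.035 0 -0.011 0.004 -0.393 -0.002 1" --pt "0.035 0 -0.011 0.004 -0.393 -0.002 1" --pt "0.035 0 -0.011 0.004 -0.393 -0.002 1" --pt "0.035 0 -0.011 0.004 -0.393 -0.002 1"

```text
clock: 13.48
position: [0.5604, -0.241, 0.1641]
ee_rot: [0.997, 0.064, 0.045, -0.015]
ft_force: [0.0, 0.9, -0.7]
grip_width: 1.0
grasp_force: 0.0
```

```bash
python3 - <<'E'
from h import *
from workcell import *
o=get_obs();print(o["position"],o["joint_pos"].round(3),o["ft_force"])
c=optics.camera("wrist");p=boardin(c,F,PY)
if len(p)>50: desc(p)
S=pose(PY,0);mid=[0,0,-.018]
plan([(tcp(F,PY,[-.0326,-.0003,.0608],S,mid),S)])
E
```

```text
[ 0.56036142 -0.24099514  0.1641358 ] [ 0.845  0.349 -0.583  1.621  0.141  1.155 -1.199] [ 4.25897697e-04  8.60082091e-01 -7.29360750e-01]
n 6011 of 6483 lean deg 44.58 twist deg 0.09 x at z=.06/.1 [-0.0425 -0.0019]
inplane size [143.6  57.7] angle 0.233148455619812 centre local [-0.0304 -0.0003  0.0719]
[-0.0099, 0.0106, 0.1202, -0.0257, -0.094, 0.0215]
```

jog_arm --pt "-0.01 0.009 0.0 -0.026 -0.094 0.021 1" --pt "-0.01 0.009 0.0 -0.026 -0.094 0.021 1" --pt "-0.01 0.009 0.0 -0.026 -0.094 0.021 1" --pt "-0.01 0.009 0.0 -0.026 -0.094 0.021 1"

```text
clock: 13.87
position: [0.548, -0.2544, 0.1637]
ee_rot: [0.999, 0.05, 0.001, 0.001]
ft_force: [0.5, -0.3, -0.2]
grip_width: 0.999
grasp_force: 0.0
```

```bash
python3 - <<'E'
from h import *
o=get_obs();print(o["position"],o["joint_pos"].round(3),o["ft_force"])
S=pose(PY,0);mid=[0,0,-.018]
plan([(tcp(F,PY,[-.0326,-.0003,.0608],S,mid),S)])
E
```

```text
[ 0.54799439 -0.25437203  0.1637376 ] [ 0.801  0.378 -0.556  1.577  0.209  1.243 -1.26 ] [ 0.46215426 -0.31298626 -0.23247945]
[0.0139, -0.0041, 0.121, 0.0024, -0.0018, -0.004]
```

Aligned. I'll go down in steps, correcting x and y.

jog_arm --pt "0.014 -0.004 0.02 0.002 -0.002 -0.004 1" --pt "0.014 -0.004 0.04 0.002 -0.002 -0.004 1" --pt "0.014 -0.004 0.06 0.002 -0.002 -0.004 1" --pt "0.014 -0.004 0.08 0.002 -0.002 -0.004 1" --pt "0.014 -0.004 0.08 0.002 -0.002 -0.004 1"

```text
clock: 14.28
position: [0.5589, -0.2491, 0.0804]
ee_rot: [0.999, 0.052, -0.003, -0.001]
ft_force: [-1.6, 0.7, -0.0]
grip_width: 0.998
grasp_force: 0.0
```

```bash
python3 - <<'E'
from h import *
o=get_obs();print(o["position"],o["joint_pos"].round(3),o["ft_force"])
S=pose(PY,0);mid=[0,0,-.018]
plan([(tcp(F,PY,[-.0326,-.0003,.0608],S,mid),S)])
E
```

```text
[ 0.55893261 -0.24908386  0.08042522] [ 0.764  0.481 -0.537  1.629  0.268  1.112 -1.311] [-1.62693168  0.65647862 -0.00595253]
[0.0029, 0.0005, 0.0376, -0.0016, 0.0059, -0.0009]
```

jog_arm --pt "0.002 0 0.01 0 0 0 1" --pt "0.002 0 0.02 0 0 0 1" --pt "0.002 0 0.03 0 0 0 1" --pt "0.002 0 0.037 0 0 0 1" --pt "0.002 0 0.037 0 0 0 1"

```text
clock: 14.7
position: [0.5627, -0.2492, 0.0457]
ee_rot: [0.999, 0.052, -0.002, 0.001]
ft_force: [0.1, 0.3, -0.6]
grip_width: 1.0
grasp_force: 0.0
```

```bash
python3 - <<'E'
from h import *
o=get_obs();print(o["position"],o["joint_pos"].round(3),o["ft_force"])
S=pose(PY,0);mid=[0,0,-.018]
plan([(tcp(F,PY,[-.0326,-.0003,.0608],S,mid),S)])
E
```

```text
[ 0.56272019 -0.24915656  0.04573071] [ 0.749  0.525 -0.523  1.647  0.296  1.052 -1.332] [ 0.12508471  0.33162093 -0.58857937]
[-0.0011, -0.0001, 0.0029, 0.0009, 0.0045, -0.0005]
```

jog_arm --pt "-0.001 0 0.003 0 0.004 0 0.8" --pt "-0.001 0 0.003 0 0.004 0 0.5" --pt "-0.001 0 0.003 0 0.004 0 0.2" --pt "-0.001 0 0.003 0 0.004 0 0.2" --pt "-0.001 0 0.003 0 0.004 0 0.2" --grip_force 80

```text
clock: 15.12
position: [0.5626, -0.2499, 0.0451]
ee_rot: [0.999, 0.052, 0.001, 0.001]
ft_force: [-3.3, 0.1, 4.9]
grip_width: 0.677
grasp_force: 85.2
```

jog_arm --pt "0 0 0 0 0 0 0.2" --pt "0 0 0 0 0 0 0.2"

```text
clock: 15.28
position: [0.5627, -0.2498, 0.0451]
ee_rot: [0.999, 0.052, 0.001, 0.001]
ft_force: [-3.5, 0.7, 5.5]
grip_width: 0.681
grasp_force: 85.3
```

```bash
python3 - <<'E'
from h import *
o=get_obs();print(o["position"],o["ft_force"],o["grip_width"],o["grasp_force"],o["ee_rot"])
E
```

```text
[ 0.56266104 -0.24979219  0.04506221] [-3.47065175  0.7319515   5.49950884] 0.6813246103846897 85.27386795143912 [9.98643139e-01 5.20534953e-02 7.19597190e-04 1.34051132e-03]
```

jog_arm --pt "-0.003 0 -0.004 0 0 0 0.2" --pt "-0.012 0 -0.015 0 0 0 0.2" --pt "-0.02 0 -0.05 0 0 0 0.2" --pt "-0.03 0 -0.085 0 0 0 0.2" --pt "-0.035 0 -0.12 0 0 0 0.2"

```text
clock: 15.7
position: [0.5261, -0.2528, 0.1651]
ee_rot: [0.999, 0.052, -0.0, 0.001]
ft_force: [1.5, -1.8, -2.7]
grip_width: 0.681
grasp_force: 86.7
```

jog_arm --pt "0 0 -0.03 0 0 0 0.2" --pt "0 0 -0.035 0 0 0 0.2" --pt "0 0 -0.035 0 0 0 0.2" --pt "0 0 -0.035 0 0 0 0.2"

```text
clock: 16.03
position: [0.5272, -0.2527, 0.1984]
ee_rot: [0.999, 0.052, 0.0, 0.001]
ft_force: [0.9, 0.9, -3.0]
grip_width: 0.678
grasp_force: 87.0
```

```bash
cat >> h.py <<'E'
def inhand(c,o,zr=(-.11,.09)):
    R=Ro.from_quat(o["ee_rot"]);W=cloud(c);L=R.inv().apply((W-o["position"]).reshape(-1,3)).reshape(W.shape)
    m=(c["color"].max(2)<75)&(c["depth"]>.05)&(abs(L[...,1])<.045)&(abs(L[...,0])<.13)&(L[...,2]>zr[0])&(L[...,2]<zr[1])
    p=L[m]
    # board face: z = a + s*x + b*y ; iterate
    q=np.array([-.018-.0085,-1.,0])
    k=None
    for _ in range(8):
        r=p[:,2]-(q[0]+q[1]*p[:,0]+q[2]*p[:,1]);k=abs(r)<(.008 if _<4 else .004)
        q=np.linalg.lstsq(np.c_[np.ones(k.sum()),p[k,0],p[k,1]],p[k,2],rcond=None)[0]
    print("n",k.sum(),"slope deg",np.degrees(np.arctan(q[1])).round(2),"side deg",np.degrees(np.arctan(q[2])).round(2),"z0",q[0].round(4))
    c_=p[k];th=np.arctan(q[1]);u=np.cos(th)*c_[:,0]+np.sin(th)*c_[:,2]
    print("along u 0.5/99.5%",np.percentile(u,[.5,99.5]).round(4))
    for lo in(.03,.045,.06):
        w=c_[(u>lo)&(u<lo+.012)];print(lo,len(w),np.percentile(w[:,1],[1,99]).round(4) if len(w) else 0)
E
python3 - <<'E'
from h import *
from workcell import *
o=get_obs();print(o["position"],o["ft_force"],o["grip_width"],o["ee_rot"].round(4),o["joint_pos"].round(2))
c=optics.camera("wrist");np.savez("w5",**c);inhand(c,o)
E
```

```text
[ 0.52715147 -0.2527195   0.19841147] [ 0.9056704   0.85883439 -3.02261204] 0.6780868134924611 [9.986e-01 5.210e-02 2.000e-04 9.000e-04] [ 0.84  0.31 -0.57  1.58  0.17  1.3  -1.23]
n 17275 slope deg -44.23 side deg -0.24 z0 -0.0255
along u 0.5/99.5% [-0.0616  0.0908]
0.03 1404 [-0.0337  0.0369]
0.045 1564 [-0.0269  0.03  ]
0.06 2301 [-0.0268  0.0302]
```

```bash
cat >> h.py <<'E'
MID=np.array([-.0008,.0015,-.016]);T=29.7
E
python3 - <<'E'
from h import *
S=pose(RY,T)
a=tcp(O,RY,[-.11,0,.19],S,MID);b=tcp(O,RY,[-.010,0,.1486],S,MID);print(a,b)
plan([([.527,0.0,.2],pose(0,0)),(a,S)])
E
```

```text
[0.56570331 0.24137781 0.17649826] [0.66535259 0.23301003 0.13509826]
[0.0133, -0.1256, -0.0013, 0.0004, 0.0005, 0.0522]
[0.0067, -0.1261, -0.0013, 0.0004, 0.0005, 0.0522]
[0.0194, -0.1207, 0.0118, -0.0109, 0.259, 0.0409]
[0.011, -0.1215, 0.0144, -0.0109, 0.259, 0.0409]
```

jog_arm --pt "0.003 -0.026 -0.001 0 0 0.013 0.2" --pt "0.0085 -0.06 -0.001 0 0 0.03 0.2" --pt "0.012 -0.095 -0.001 0 0 0.045 0.2" --pt "0.013 -0.126 -0.001 0 0 0.052 0.2" --pt "0.013 -0.126 -0.001 0 0 0.052 0.2"

```text
clock: 16.5
position: [0.5268, -0.1181, 0.1986]
ee_rot: [1.0, 0.03, -0.0, -0.001]
ft_force: [0.8, 1.0, -1.8]
grip_width: 0.678
grasp_force: 86.9
```

jog_arm --pt "0.002 -0.03 -0.001 0 0 0.013 0.2" --pt "0.004 -0.065 -0.001 0 0 0.03 0.2" --pt "0.006 -0.1 -0.001 0 0 0.045 0.2" --pt "0.007 -0.126 -0.001 0 0 0.052 0.2" --pt "0.007 -0.126 -0.001 0 0 0.052 0.2"

```text
clock: 16.92
position: [0.5266, 0.0068, 0.1995]
ee_rot: [1.0, 0.004, -0.0, -0.0]
ft_force: [0.5, 0.4, -2.3]
grip_width: 0.68
grasp_force: 86.9
```

```bash
python3 - <<'E'
from h import *
o=get_obs();print(o["position"],o["joint_pos"].round(2),o["ft_force"])
S=pose(RY,T);plan([(tcp(O,RY,[-.11,0,.19],S,MID),S)])
E
```

```text
[0.52662854 0.00679408 0.19950453] [ 0.55  0.2  -0.73  1.72  0.14  1.27 -1.77] [ 0.50998426  0.39838212 -2.30376182]
[0.0205, -0.1171, 0.0116, -0.0124, 0.2594, 0.0449]
[0.0118, -0.118, 0.0144, -0.0124, 0.2594, 0.0449]
```

jog_arm --pt "0.005 -0.03 0.003 -0.003 0.065 0.011 0.2" --pt "0.01 -0.06 0.006 -0.006 0.13 0.022 0.2" --pt "0.016 -0.09 0.009 -0.009 0.195 0.034 0.2" --pt "0.0205 -0.117 0.0116 -0.0124 0.2594 0.045 0.2" --pt "0.0205 -0.117 0.0116 -0.0124 0.2594 0.045 0.2"

```text
clock: 17.33
position: [0.5458, 0.1233, 0.187]
ee_rot: [0.991, -0.018, 0.13, 0.006]
ft_force: [0.8, 0.3, -2.2]
grip_width: 0.68
grasp_force: 87.0
```

jog_arm --pt "0.003 -0.03 0.004 -0.003 0.065 0.011 0.2" --pt "0.006 -0.06 0.007 -0.006 0.13 0.022 0.2" --pt "0.009 -0.09 0.011 -0.009 0.195 0.034 0.2" --pt "0.012 -0.118 0.0144 -0.0124 0.2594 0.045 0.2" --pt "0.012 -0.118 0.0144 -0.0124 0.2594 0.045 0.2"

```text
clock: 17.75
position: [0.563, 0.2103, 0.169]
ee_rot: [0.973, -0.035, 0.226, 0.019]
ft_force: [1.1, -1.9, -4.0]
grip_width: 0.681
grasp_force: 86.9
```

```bash
python3 - <<'E'
from h import *
from workcell import *
o=get_obs();print(o["position"],o["joint_pos"].round(2),o["ft_force"])
S=pose(RY,T);plan([(tcp(O,RY,[-.11,0,.19],S,MID),S),(tcp(O,RY,[-.010,0,.1486],S,MID),S)])
c=optics.camera("wrist");np.savez("w6",**c);inhand(c,o)
W=cloud(c).reshape(-1,3);L=Ro.from_euler('z',-RY,degrees=True).apply(W-O)
w=L[(abs(L[:,1])<.06)&(abs(L[:,0])<.08)]
f=w[(w[:,2]>.098)&(w[:,2]<.112)&(w[:,0]>0)];print("post top",len(f),rect(f) if len(f)>9 else 0,np.median(f[:,2]) if len(f) else 0)
f=w[(w[:,2]>.03)&(w[:,2]<.095)&(abs(w[:,1])<.018)];print("post face",len(f),np.median(f[:,0]) if len(f) else 0)
f=w[(w[:,2]>.018)&(w[:,2]<.03)&(w[:,0]<-.03)];print("lip",len(f),rect(f) if len(f)>9 else 0)
f=w[(w[:,2]>.005)&(w[:,2]<.016)];print("base",len(f),rect(f) if len(f)>9 else 0)
E
```

```text
[0.56303322 0.21034784 0.16900167] [-0.03  0.11 -0.6   1.95  0.51  0.82 -2.56] [ 1.0732943  -1.85263186 -3.95424731]
[0.0038, -0.031, -0.0072, 0.0157, 0.0603, 0.0155]
[0.0664, 0.0, 0.0855, 0.0, 0.0, 0.0]
n 16949 slope deg -44.23 side deg -0.25 z0 -0.025
along u 0.5/99.5% [-0.0638  0.091 ]
0.03 1197 [-0.0283  0.0401]
0.045 1553 [-0.0268  0.0303]
0.06 2279 [-0.0267  0.0303]
post top 801 (array([15.9,  0.1]), array([12.3, 43.3]), np.float32(-88.3)) 0.10503235075414187
post face 936 0.010721259522130759
lip 0 0
base 2158 (array([28.3,  0.8]), array([64.4, 89.6]), np.float32(-89.3))
```

jog_arm --pt "0.004 -0.031 -0.007 0.016 0.06 0.015 0.2" --pt "0.004 -0.031 -0.007 0.016 0.06 0.015 0.2" --pt "0.004 -0.031 -0.007 0.016 0.06 0.015 0.2" --pt "0.004 -0.031 -0.007 0.016 0.06 0.015 0.2" --pt "0.004 -0.031 -0.007 0.016 0.06 0.015 0.2"

```text
clock: 18.22
position: [0.5684, 0.2215, 0.1695]
ee_rot: [0.969, -0.038, 0.243, 0.023]
ft_force: [-0.2, -0.4, -2.3]
grip_width: 0.678
grasp_force: 86.9
```

```bash
sed -i 's/RY=-4.8/RY=-4.4/' h.py; python3 - <<'E'
from h import *
from workcell import *
o=get_obs();print(o["position"],o["joint_pos"].round(2),o["ft_force"])
S=pose(RY,T);plan([(tcp(O,RY,[-.11,0,.19],S,MID),S),(tcp(O,RY,[-.010,0,.1486],S,MID),S)])
c=optics.camera("wrist");np.savez("w7",**c)
W=cloud(c).reshape(-1,3);L=Ro.from_euler('z',-RY,degrees=True).apply(W-O)
w=L[(abs(L[:,1])<.06)&(abs(L[:,0])<.08)]
f=w[(w[:,2]>.098)&(w[:,2]<.112)&(w[:,0]>0)];print("post top",len(f),rect(f),np.median(f[:,2]))
f=w[(w[:,2]>.03)&(w[:,2]<.095)&(abs(w[:,1])<.019)&(abs(w[:,0]-.01)<.005)];print("post face",len(f),np.median(f[:,0]),np.degrees(-np.arctan(np.polyfit(f[:,1],f[:,0],1)[0])))
f=w[(w[:,2]>.005)&(w[:,2]<.016)];print("base",len(f),rect(f) if len(f)>9 else 0)
E
```

```text
[0.56839553 0.22154071 0.16953336] [-0.67  0.08  0.04  1.98  0.49  0.78 -2.58] [-0.2269204  -0.36527511 -2.25433026]
[-0.0003, -0.0186, -0.0086, 0.0275, 0.0255, 0.0058]
[0.0664, 0.0, 0.0855, 0.0, 0.0, 0.0]
post top 776 (array([16.2,  0.3]), array([12.5, 44. ]), np.float32(-89.5)) 0.10507613450958761
post face 961 0.010712338621758249 0.23459125510842163
base 1421 (array([33.7,  0.4]), array([52.7, 90. ]), np.float32(-89.9))
```

jog_arm --pt "0 -0.019 -0.009 0.0275 0.0255 0.006 0.2" --pt "0 -0.019 -0.009 0.0275 0.0255 0.006 0.2" --pt "0 -0.019 -0.009 0.0275 0.0255 0.006 0.2" --pt "0 -0.019 -0.009 0.0275 0.0255 0.006 0.2" --pt "0 -0.019 -0.009 0.0275 0.0255 0.006 0.2"

```text
clock: 18.68
position: [0.5655, 0.2424, 0.1778]
ee_rot: [0.966, -0.036, 0.257, 0.009]
ft_force: [0.1, 0.1, -2.2]
grip_width: 0.682
grasp_force: 86.9
```

```bash
sed -i 's/RY=-4.4/RY=-4.2/;s/.6666,.2314/.6669,.2317/' h.py; python3 - <<'E'
from h import *
o=get_obs();print(o["position"],o["joint_pos"].round(2),o["ft_force"])
S=pose(RY,T);plan([(tcp(O,RY,[-.11,0,.19],S,MID),S),(tcp(O,RY,[-.010,0,.1486],S,MID),S)])
E
```

```text
[0.56547681 0.24242139 0.17775512] [-1.13  0.05  0.48  2.    0.47  0.75 -2.6 ] [ 0.06638297  0.11134047 -2.21439295]
[-0.0001, 0.0018, 0.0014, 0.0002, -0.0011, -0.0016]
[0.0664, -0.0, 0.0855, 0.0, 0.0, 0.0]
```

jog_arm --pt "0.013 0.001 0.017 0 0 0 0.2" --pt "0.026 0.001 0.034 0 0 0 0.2" --pt "0.04 0.001 0.05 0 0 0 0.2" --pt "0.053 0.001 0.068 0 0 0 0.2" --pt "0.066 0.001 0.086 0 0 0 0.2"

```text
clock: 19.1
position: [0.6665, 0.2326, 0.1348]
ee_rot: [0.966, -0.037, 0.256, 0.009]
ft_force: [-0.5, 0.3, -2.2]
grip_width: 0.681
grasp_force: 87.0
```

```bash
python3 - <<'E'
from h import *
o=get_obs();print(o["position"],o["joint_pos"].round(4),o["ft_force"])
S=pose(RY,T);plan([(tcp(O,RY,[-.010,0,.1486],S,MID),S)])
E
```

```text
[0.66649849 0.23260124 0.13480141] [-0.9619  0.3079  0.4884  1.8388  0.2471  0.608  -2.3458] [-0.50494672  0.28748755 -2.16673919]
[-0.0006, -0.0006, -0.0007, 0.0003, 0.0005, -0.0037]
```

```bash
python3 - <<'E'
from h import *
from workcell import *
o=get_obs()
c=optics.camera("wrist");np.savez("w8",**c);inhand(c,o)
for n in("wrist","top","scene"):
    c=optics.camera(n);p=boardin(c,O,RY,zmin=.16,zmax=.24,xr=(-.06,.06),yr=.045);print(n,len(p))
    if len(p)>100: desc(p)
S=pose(RY,T);plan([(tcp(O,RY,[-.006,0,.0920],S,MID),S)])
E
```

```text
n 16904 slope deg -44.22 side deg -0.23 z0 -0.025
along u 0.5/99.5% [-0.0638  0.0909]
0.03 1194 [-0.0287  0.0323]
0.045 1554 [-0.0269  0.0301]
0.06 2245 [-0.0267  0.0303]
wrist 36443
n 14017 of 36443 lean deg 72.36 twist deg 0.28 x at z=.06/.1 [-0.0421 -0.0294]
inplane size [68.4 82.8] angle 1.0363006591796875 centre local [ 0.0003 -0.0025  0.1939]
top 811
n 606 of 811 lean deg 72.69 twist deg 0.93 x at z=.06/.1 [-0.0437 -0.0313]
inplane size [66.9 70.6] angle 1.8250281810760498 centre local [-0.002  -0.0082  0.1949]
scene 266
n 242 of 266 lean deg 75.34 twist deg -0.15 x at z=.06/.1 [-0.0363 -0.0259]
inplane size [40.9 60.9] angle 10.872879981994629 centre local [ 0.0028 -0.007   0.2101]
[-0.0245, -0.0012, 0.0511, 0.0019, 0.0006, -0.0045]
```

jog_arm --pt "-0.006 -0.001 0.013 0.002 0 -0.004 0.2" --pt "-0.012 -0.001 0.025 0.002 0 -0.004 0.2" --pt "-0.018 -0.001 0.037 0.002 0 -0.004 0.2" --pt "-0.022 -0.001 0.046 0.002 0 -0.004 0.2" --pt "-0.0245 -0.001 0.051 0.002 0 -0.004 0.2"

```text
clock: 19.72
position: [0.6689, 0.2347, 0.079]
ee_rot: [0.966, -0.035, 0.256, 0.008]
ft_force: [-0.1, -0.0, -2.5]
grip_width: 0.678
grasp_force: 87.1
```

```bash
python3 - <<'E'
from h import *
o=get_obs();print(o["position"],o["joint_pos"].round(3),o["ft_force"])
S=pose(RY,T);plan([(tcp(O,RY,[-.0055,0,.0896],S,MID),S),(tcp(O,RY,[-.0055,0,.0886],S,MID),S)])
E
```

```text
[0.66892531 0.23466754 0.07896968] [-0.948  0.394  0.48   1.872  0.231  0.493 -2.362] [-0.08598446 -0.01405055 -2.46533911]
[-0.0003, 0.0016, 0.0031, -0.0025, -0.0002, 0.0011]
[-0.0005, -0.0, 0.0009, 0.0, 0.0, 0.0]
```

jog_arm --pt "0 0.0008 0.001 -0.0025 0 0.001 0.2" --pt "0 0.0016 0.002 -0.0025 0 0.001 0.2" --pt "-0.0005 0.0016 0.003 -0.0025 0 0.001 0.2" --pt "-0.0005 0.0016 0.003 -0.0025 0 0.001 0.2"

```text
clock: 20.05
position: [0.6711, 0.2333, 0.0782]
ee_rot: [0.966, -0.036, 0.258, 0.009]
ft_force: [-0.2, -0.9, -2.9]
grip_width: 0.68
grasp_force: 87.1
```

jog_arm --pt "-0.0005 0 0.0009 0 0 0 0.2" --pt "-0.0005 0 0.0009 0 0 0 0.2"

```text
clock: 20.22
position: [0.6709, 0.2334, 0.0769]
ee_rot: [0.966, -0.036, 0.257, 0.009]
ft_force: [-0.3, -0.3, -3.1]
grip_width: 0.68
grasp_force: 87.1
```

jog_arm --pt "-0.0005 0 0.0009 0 0 0 0.2" --pt "-0.0005 0 0.0009 0 0 0 0.2"

```text
clock: 20.38
position: [0.6713, 0.2333, 0.0761]
ee_rot: [0.966, -0.036, 0.258, 0.009]
ft_force: [-0.4, 0.2, 1.0]
grip_width: 0.682
grasp_force: 87.4
```

```bash
python3 - <<'E'
from h import *
o=get_obs();print(o["position"],o["joint_pos"].round(3),o["ft_force"])
S=pose(RY,T);plan([(tcp(O,RY,[-.0055,0,.0886],S,MID),S)])
E
```

```text
[0.67134889 0.23331889 0.07613252] [-0.948  0.402  0.484  1.872  0.23   0.485 -2.364] [-0.38998482  0.15094498  1.04229123]
[-0.0016, 0.0004, 0.0003, -0.0008, -0.0032, -0.0006]
```

jog_arm --pt "0.0003 0.0004 -0.0005 0 0 0 0.2" --pt "0.0012 0.0004 0 0 0 0 0.2" --pt "0.0012 0.0004 0 0 0 0 0.2"

```text
clock: 20.63
position: [0.6719, 0.2328, 0.0762]
ee_rot: [0.966, -0.036, 0.257, 0.009]
ft_force: [-1.3, 0.4, 0.1]
grip_width: 0.677
grasp_force: 87.0
```

jog_arm --pt "0.0009 0 0.0005 0 0 0 0.2" --pt "0.0009 0 0.0005 0 0 0 0.2"

```text
clock: 20.8
position: [0.673, 0.2326, 0.0762]
ee_rot: [0.966, -0.036, 0.257, 0.009]
ft_force: [-0.9, 0.8, 0.7]
grip_width: 0.68
grasp_force: 87.4
```

jog_arm --pt "0.0009 0 0.0005 0 0 0 0.2" --pt "0.0009 0 0.0005 0 0 0 0.2"

```text
clock: 20.97
position: [0.6741, 0.2325, 0.0762]
ee_rot: [0.966, -0.036, 0.257, 0.009]
ft_force: [-0.3, 0.7, -0.2]
grip_width: 0.679
grasp_force: 87.4
```

```bash
python3 - <<'E'
from h import *
o=get_obs();print(o["position"],o["ft_force"],o["torque"])
S=pose(RY,T);plan([(tcp(O,RY,[-.0017,0,.0886],S,MID),S)])
E
```

```text
[0.67407234 0.23251077 0.07618214] [-0.30435308  0.66284702 -0.24770998] [0.15080954 0.92922098 0.0120773 ]
[-0.0007, -0.0002, 0.0009, -0.0003, -0.0023, -0.0005]
```

jog_arm --pt "0.0009 0 0.0005 0 0 0 0.2" --pt "0.0009 0 0.0005 0 0 0 0.2"

```text
clock: 21.13
position: [0.6751, 0.2324, 0.0762]
ee_rot: [0.966, -0.036, 0.257, 0.009]
ft_force: [-0.9, -0.3, -0.0]
grip_width: 0.681
grasp_force: 87.4
```

jog_arm --pt "0.0009 0 0.0005 0 0 0 0.2" --pt "0.0009 0 0.0005 0 0 0 0.2"

```text
clock: 21.3
position: [0.6754, 0.2324, 0.076]
ee_rot: [0.966, -0.036, 0.257, 0.009]
ft_force: [-9.1, -0.4, 5.4]
grip_width: 0.683
grasp_force: 88.4
```

```bash
python3 - <<'E'
from h import *
o=get_obs();print(o["position"],o["ft_force"],o["torque"])
S=pose(RY,T);plan([(tcp(O,RY,[-.0017,0,.0886],S,MID),S)])
E
```

```text
[0.67538001 0.23236726 0.07599392] [-9.10060058 -0.40357616  5.40834167] [-0.23378114  1.71334256 -0.22292381]
[-0.0017, -0.0002, 0.0, 0.0002, -0.0009, -0.0003]
```

Contact is felt on both the post and the base. I'll ease off slightly and release.

jog_arm --pt "-0.0006 0 0 0 0 0 0.2" --pt "-0.0006 0 0 0 0 0 0.35" --pt "-0.0006 0 0 0 0 0 0.45" --pt "-0.0006 0 0 0 0 0 0.6" --pt "-0.0006 0 0 0 0 0 0.7"

```text
clock: 21.72
position: [0.6758, 0.2323, 0.0761]
ee_rot: [0.966, -0.036, 0.257, 0.009]
ft_force: [-0.1, 0.8, 0.6]
grip_width: 0.85
grasp_force: 0.0
```

jog_arm --pt "0 0 0 0 0 0 0.85" --pt "0 0 0 0 0 0 1" --pt "0 0 0 0 0 0 1" --pt "0 0 0 0 0 0 1"

```text
clock: 22.05
position: [0.6755, 0.2325, 0.0759]
ee_rot: [0.966, -0.036, 0.257, 0.009]
ft_force: [0.7, 0.7, 0.4]
grip_width: 1.001
grasp_force: 0.0
```

```bash
python3 - <<'E'
from h import *
from workcell import *
o=get_obs();print(o["position"],o["ft_force"],o["grip_width"])
c=optics.camera("wrist");np.savez("w9",**c);inhand(c,o)
E
```

```text
[0.67550937 0.23245169 0.07589441] [0.67764651 0.74033794 0.37764743] 1.0011057306872837
n 17087 slope deg -44.13 side deg -0.18 z0 -0.0254
along u 0.5/99.5% [-0.0623  0.0911]
0.03 1226 [-0.0421  0.0444]
0.045 1524 [-0.0281  0.0291]
0.06 2247 [-0.0279  0.0291]
```

Board stays put, released. I'll back off along the tool axis and measure.

jog_arm --pt "0 0 -0.01 0 0 0 1" --pt "0 0 -0.03 0 0 0 1" --pt "0 0 -0.06 0 0 0 1" --pt "0 0 -0.1 0 0 0 1" --pt "0 0 -0.12 0 0 0 1"

```text
clock: 22.52
position: [0.6154, 0.2372, 0.1838]
ee_rot: [0.965, -0.036, 0.258, 0.008]
ft_force: [1.0, 0.3, 0.4]
grip_width: 0.999
grasp_force: 0.0
```

jog_arm --pt "0 0 -0.03 0 0 0 1" --pt "0 0 -0.05 0 0 0 1" --pt "0 0 -0.05 0 0 0 1" --pt "0 0 -0.05 0 0 0 1"

```text
clock: 22.85
position: [0.591, 0.2392, 0.2249]
ee_rot: [0.966, -0.035, 0.258, 0.008]
ft_force: [-0.4, -0.8, 0.3]
grip_width: 1.0
grasp_force: 0.0
```

```bash
python3 - <<'E'
from h import *
from workcell import *
o=get_obs();print(o["position"],o["joint_velocities"].round(2),o["clock"])
for n in("wrist","top","scene"):
    c=optics.camera(n);np.savez(n+"F",**c);p=boardin(c,O,RY,zmin=.03,zmax=.19,xr=(-.05,.05),yr=.05);print(n,len(p))
    if len(p)>100: desc(p)
t=np.load("topF.npz");a=np.load("top0.npz")
for nm,(x0,y0,x1,y1) in dict(tape=(275,120,320,160),jar=(325,120,360,150),insul=(370,250,395,285),stop=(232,253,262,283),small=(245,180,295,245)).items():
    print(nm,np.abs(t["color"][y0:y1,x0:x1].astype(int)-a["color"][y0:y1,x0:x1]).mean().round(1),end=" ")
E
```

```text
[0.59102662 0.23921652 0.22490176] [ 0.01  0.05  0.    0.02 -0.01 -0.02  0.01] 22.85
wrist 4190
n 3985 of 4190 lean deg 73.96 twist deg 0.19 x at z=.06/.1 [-0.0149 -0.0034]
inplane size [ 56.3 142. ] angle 89.98526763916016 centre local [-0.0031  0.0007  0.1013]
top 1001
n 951 of 1001 lean deg 73.91 twist deg -0.35 x at z=.06/.1 [-0.0161 -0.0045]
inplane size [143.6  56.1] angle 0.19925154745578766 centre local [-0.0042 -0.0009  0.1018]
scene 637
n 625 of 637 lean deg 74.38 twist deg -0.62 x at z=.06/.1 [-0.0139 -0.0027]
inplane size [139.   55.4] angle 0.14847242832183838 centre local [-0.0024 -0.0039  0.1014]
tape 13.8 jar 16.5 insul 16.2 stop 33.2 small 14.1
```

```bash
python3 - <<'E'
from h import *
from workcell import *
c=optics.camera("wrist")
for n in("top0","topF"):
    c=np.load(n+".npz");v=c["color"].max(2)
    for nm,(x0,y0,x1,y1),th in(("stop",(232,253,262,283),80),("tape",(275,120,320,160),80),("small",(245,180,295,245),80)):
        m=np.zeros(v.shape,bool);m[y0:y1,x0:x1]=v[y0:y1,x0:x1]<th;p=np.argwhere(m)[:,::-1];print(n,nm,len(p),p.mean(0).round(1) if len(p) else v[y0:y1,x0:x1].min())
    W=cloud(c)
    for nm,(x0,y0,x1,y1) in dict(stop=(232,253,262,283),jar=(325,120,360,150),insul=(370,250,395,285)).items():
        w=W[y0:y1,x0:x1].reshape(-1,3);q=w[(w[:,2]>.008)&(w[:,2]<.04)];print(n,nm,len(q),q.mean(0).round(3))
p=boardin(optics.camera("wrist"),O,RY,zmin=.03,zmax=.19,xr=(-.05,.05),yr=.05);desc(p)
E
```

```text
top0 stop 159 [246.8 268.6]
top0 tape 417 [295.7 140. ]
top0 small 916 [270.  212.9]
top0 stop 171 [0.38  0.152 0.024]
top0 jar 290 [ 0.67  -0.065  0.022]
top0 insul 197 [ 0.374 -0.141  0.014]
topF stop 181 [246.2 269. ]
topF tape 394 [295.6 140. ]
topF small 873 [270.1 212.7]
topF stop 171 [0.38  0.152 0.024]
topF jar 291 [ 0.67  -0.065  0.022]
topF insul 199 [ 0.374 -0.141  0.014]
n 4053 of 4228 lean deg 73.89 twist deg 0.16 x at z=.06/.1 [-0.0149 -0.0034]
inplane size [ 56.5 142.5] angle 89.93688201904297 centre local [-0.0034  0.0007  0.1003]
```

The board is stable at 74° and centred, and the small things haven't moved. I'm handing in.

```bash
python3 -c "
from workcell import workorder
print(workorder.hand_in())"
```

```text
the job is handed in; nothing more can be done
None
```

The job is handed in: the board was leaned at about 45° on the angle plate and let go, then regrasped with the gripper 45° different and set in the rest, where it stands at 74°, centred to about 1 mm and square to within a degree; the small things I could check had not moved, and the clock read about 23 s.

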